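Close up the plate illuminator after cleaning

TASK

The lamp hood of the dish illuminator was taken off for cleaning. Set every small pink culture dish that stands round the illuminator into a nest of its own on the illuminator, set the hood back on over them with its knuckles between the hinge ears, then push a hinge pin fully home through each of the two hinges and put the light probe upright and fully down into the port on the hood; only when all that is done slide the dimmer to the long white mark. Leave the other things on the bench where they are.

Things in the scene. Friction and masses are not known exactly. Their poses are not given: they have to be found in the camera images.
- unit: Fixed dish illuminator: white housing, x -116 to +84, y -133 to +133 mm, deck 35 mm above the bench. Origin on the bench under the hood's place; x to its hinge side, y along its length. On the deck an aluminium plinth 90 x 226 x 8 mm (x, y, z; edges bevelled 4 mm), centred on the origin, with 3 nests in a row. Hinges at x = +68 mm; dimmer track (along y) and probe parking hole at x = -85 mm.
- nest_left (a point): Centre of a nest's floor, unit y = +70 mm, on top of the plinth 43 mm above the bench. Four rubber studs, 4 mm high and 4 mm across, stand round each nest on a circle of 34 mm radius, at 45 degrees to the unit's axes. Any dish may go into any nest.
- nest_mid (a point): The same for the middle nest, y = 0.
- nest_right (a point): The same for the nest at y = -70 mm.
- seat (a point): Where the hood's origin lies once it is seated: on the deck, 35 mm above the bench, on the unit's axis; the hood's axes then lie along the unit's.
- hinge_left (a point): Where a pin's origin lies when fully home in the left hinge: on the hinge axis, unit x = 68, y = +140 mm, 59 mm above the bench; its stem points to unit -y, entering from outside at the outer ear's mouth, y = +123 mm. Each hinge is two steel ear barrels, 20 mm across, bore 10 mm, at unit y 113 to 123 and 81 to 91 mm; a knuckle of the hood goes between them.
- hinge_right (a point): The same for the right hinge: unit y = -140 mm, mouth at y = -123 mm, ears at y -113 to -123 and -81 to -91 mm; the pin's stem points to unit +y.
- hood: Loose lamp hood, 0.34 to 0.55 kg: aluminium box open below, 103.5 x 239.5 x 34 mm, skirt 5 mm thick, with 1.75 mm play round the plinth on each side. Origin at the centre of the skirt's lower rim; x to its hinge side, y along its length. Two steel knuckles (20 mm across, 14 mm long, bore 11 mm) at x = +68, y = +-102 mm, 24 mm above the rim; 4 mm play between the ears. Lies right way up.
- hood_handle (a point): Middle of the hood's handle: a black bar 14 mm wide (along the hood's x), 12 mm high and 82 mm long (along the hood's y), its centre 70 mm above the skirt's lower rim, over the hood's centre; free between two posts 56 mm apart, 30 mm clear above the hood's top.
- probe_port (a point): Mouth of the probe port: middle of the upper rim of a black boss 18 mm across and 6 mm high on the hood's top (hood x = -28, y = +100 mm, 40 mm above the skirt's rim). Hole about 7.8 mm, straight down, 12 mm long and open below.
- pin_a: Loose steel hinge pin, about 60 g, lying level. Origin at the middle of its dark square grip (12 x 12 mm, 34 mm long, x -17 to +17 mm), on the pin's axis, 6 mm above the bench. Stem along +x from the shoulder at x = 17 mm, 8 mm across, with a tapered nose from x = 59 to the tip at 69 mm. Either pin fits either hinge; fully home its shoulder meets the outer ear.
- pin_b: The second hinge pin, the same as pin_a.
- probe: Loose wireless light probe, 50 g: black cylinder 20 mm across, 42 mm high, on a steel stem 6 mm across, 26 mm long (lowest 6 mm tapered). Origin at the shoulder (centre of the cylinder's underside), z up. Starts upright in the parking hole of the deck (unit x = -85, y = -104 mm), shoulder on the deck; fully down in the port the shoulder rests on the port's rim.
- dimmer (a joint): Dimmer position in m, 0 to 0.10, growing to the unit's +y; 0.07 at the long white mark. It slides with about 1.5 N of friction and stays where it is left.
- dimmer_cap (a point): Centre of the grey dimmer cap, 26 mm (unit x) by 14 mm (unit y, its travel) by 22 mm high; its top is 64.5 mm above the bench, its centre at unit x = -85, y = -38 mm + joint value.
- dish_a: Small closed culture dish with pink content: lid 62 mm across, body 58 mm across, 14 mm high, 30 g. Origin at the centre of its underside, z up. May be absent.
- dish_b: The same kind of dish. May be absent.
- dish_c: The same kind of dish. May be absent.
- label_tape: Bystander: yellow tape roll 78 x 90 x 19 mm, loose. Behind it, from x = 0.38 m on and right of y = -0.32 m, stands the microscope, about 0.5 m high: keep clear.
- slides: Bystander: slide box 36 x 86 x 30 mm, loose, in front of the left end of the monitor, which stands behind x = 0.74 m and is about 0.4 m high.
- pen_blue: Bystander: marker pen 139 mm long, loose.

How it is judged:
By the outcome, as a careful person would: the job done as asked, in the order asked, and still so for the second after the job is handed in, with the robot touching nothing.
Of dish_a, dish_b, dish_c only 1 to 3 are there at a start; the rules pass over those that are not, and their reading is None.
At some moment in a run one of dish_a, dish_b, dish_c, pin_a, pin_b, hood may be knocked a few centimetres aside while the robot is not near it.
It also fails if it takes over 208 s, if anything falls off the work surface, if the arm or the gripper's body presses on something with over 40 N, if the wrist force passes 120 N, or if a joint passes its speed limit or range.

ROBOT

A 7-joint arm with a two-finger parallel gripper is mounted at the origin on a cart in front of the work surface, level with it; the furniture and walls round the work are solid. World frame = base frame: x ahead of the robot, y to its left, z up, the work surface at z = 0. Lengths are in mm, angles in rad, forces in N, time in s.
With the tool pointing down it reaches from about 400 to 875 mm from the base axis. Payload 4.4 kg.
Tool frame: the origin (TCP) lies midway between the tips of the shut fingers; the grasp point (between the pads) lies 19 mm behind it; z points along the fingers, y is the line along which they close (so a half turn about z gives the same grasp; the last joint's range is limited). The gripper opens to 85 mm and grips with 20 to 120 N. Pads are 22 mm wide; open, the fingers measure 114 mm over their backs; the gripper's body (76 mm by 85 mm) begins 54 mm behind the grasp point. The pads swing forward as they close: fully open they stand 13 mm farther back than shut.
Start: joints at [1.092, 0.628, 0.038, 1.517, -0.027, 0.996, -0.02], TCP at [260.792, -595.403, 231.313] pointing down, gripper open.
Joint ranges: [-3.06, 3.06], [-0.37, 2.12], [-1.25, 1.32], [0.18, 2.47], [-1.1, 4.24], [0.23, 1.98], [-2.94, 2.94]. Speed limits (rad/s): [2.57, 2.57, 3.14, 3.14, 3.14, 3.14, 3.14].

INTERFACE

Orientations are given as [roll, pitch, yaw] about the fixed x, y, z axes, in that order (R = Rz(yaw) Ry(pitch) Rx(roll)).
In Python, from cell import ctrl gives the robot as it stands. The module is installed in compiled form; this text tells all that it offers.
- The arm moves only by the tool step_arm, never from a script. Its argument "commands" is one flat list of numbers, 7 for each row, row after row: the shift along the tool's x, y, z in cm, then the turn, a rotation vector about the tool's x, y, z in rad, then the opening, from 0 (shut) to 1 (fully open). A call has 1 to 10 rows; each row is the pose to reach, as a shift and turn from the pose commanded when the call began, along the tool's axes at that moment; what a row does not reach only later rows make up. A row lasts 1/10 s, in which the tool goes at most 50 mm and 8.59 degrees, less where a joint would pass 70% of its speed; a pose out of reach is approached as far as the arm can. A call with a gripper value outside its range is refused whole. The fingers move at their own pace and stop on an object; the grip force is fixed at half the most. Time passes only in rows, so rows that repeat a pose let the fingers close. It gives the time, the measured TCP pose, the force, the opening and the grip force at its end, in the units of the state.
- ctrl.read_state(): the state, without advancing time (a new reading comes with each control period).
- ctrl.get_image(name): name is "scene" or "top" or "wrist"; returns a dict with "image" (480x640x3 uint8, red, green, blue), "range_z" (480x640 float32, mm along the optical axis (not along the pixel's ray), 0 where there is no reading), "vfov" (degrees; the focal length in pixels is half the picture's height over the tangent of half this angle, whatever the lens; pixels are square), "cx", "cy" (the principal point, pixels), "world_to_cam" (4x4, takes a point from world to camera coordinates). Camera axes: x right, y down, z forward; pixel columns grow to the right and rows downward; lengths in mm; the calibration is good to about 2 mm. A picture is of the moment at which its call begins.
- ctrl.finish_job(): hands the job in; it is judged then, once.
The state is a dict: "clock": time; "qpos": joint angles; "qd": joint speeds; "tau": joint torques, N m; "eef_pos": TCP position; "tool_rot": TCP orientation; "force": force on the tool from outside, world axes, zero at the start; "torque": the same for the moment, N m; "width": finger opening in mm; "gripper_force": force on a finger pad.
Only numpy, scipy, OpenCV 4.12 (cv2) and the standard library are available. Lean on these libraries where they do the work, as an engineer would, in place of code of your own. Each camera call takes 0.05 s, during which the arm holds its last target. There are 200 camera calls.

## Working session

There is one attempt and no reset: what is moved stays moved. The work goes in short steps, Python scripts to look and compute and a tool call to move; the robot and the scene stay as the last step left them, time stands still between calls to the robot, and variables do not carry over. Pictures are saved under pics/ and viewed, at most 14 in all, crops included, and the job is handed in when it is done.

Besides the shell and the picture viewer there is one more tool, called after "Request:" as name(argument=value, ...) on one line, values as JSON. step_arm: Moves the arm, as the interface text tells. Its arguments: {"type":"object","properties":{"commands":{"type":"array"}},"required":["commands"]}

```bash
mkdir -p pics; cat > h.py <<'E'
import numpy as np, cv2
from cell import ctrl
from scipy.spatial.transform import Rotation as R
def cam(n):
    d=ctrl.get_image(n); d['f']=240/np.tan(np.radians(d['vfov'])/2); d['T']=np.linalg.inv(d['world_to_cam']); return d
def save(d,n): cv2.imwrite('pics/'+n,cv2.cvtColor(d['image'],cv2.COLOR_RGB2BGR))
def cloud(d):
    v,u=np.mgrid[0:480,0:640]; z=d['range_z'].astype(float)
    P=np.stack([(u-d['cx'])*z/d['f'],(v-d['cy'])*z/d['f'],z,np.ones_like(z)],-1)@d['T'].T
    P=P[...,:3]; P[z==0]=np.nan; return P
def proj(d,p):
    c=d['world_to_cam']@np.append(p,1); return c[:2]/c[2]*d['f']+[d['cx'],d['cy']]
E
python3 - <<'E'
from h import *
s=ctrl.read_state(); print(s)
for n in('scene','top'):
    d=cam(n); save(d,n+'0.png'); np.savez(n+'0.npz',P=cloud(d),im=d['image']); print(n,d['T'].round(2),d['f'])
E
```

```text
{'clock': 0.0, 'qpos': array([ 1.09224768,  0.62933199,  0.03843252,  1.51837926, -0.02700297,
        0.99626291, -0.01998708]), 'qd': array([ 1.55459659e-03, -9.01319752e-05, -3.87930584e-04,  1.50033662e-03,
       -8.29188577e-04, -1.72648227e-03,  4.04370116e-04]), 'tau': array([ 9.50051071e-04, -5.63395286e+01,  1.22620057e+00, -1.93439215e+01,
        1.09399142e-02,  1.06452414e-02, -7.36993570e-06]), 'eef_pos': array([ 260.51815875, -594.83390907,  230.3944561 ]), 'tool_rot': array([-3.13972887e+00,  1.58486055e-05,  4.12767331e-01]), 'force': array([ 0.26091607,  0.22304381, -0.71342709]), 'torque': array([-0.01507892, -0.05354967, -0.01148067]), 'gripper_force': 0.0, 'width': 85.54076984695884}
scene [[-8.40000e-01 -4.10000e-01  3.70000e-01 -9.97000e+00]
 [-5.50000e-01  6.40000e-01 -5.40000e-01  8.27940e+02]
 [-1.00000e-02 -6.50000e-01 -7.60000e-01  1.18558e+03]
 [ 0.00000e+00  0.00000e+00  0.00000e+00  1.00000e+00]] 434.81002093949576
top [[-0.00000e+00 -9.90000e-01  1.60000e-01  2.48710e+02]
 [-1.00000e+00  1.00000e-02  1.00000e-02  4.32200e+01]
 [-1.00000e-02 -1.60000e-01 -9.90000e-01  1.61057e+03]
 [ 0.00000e+00  0.00000e+00  0.00000e+00  1.00000e+00]] 527.2429077724977
```

View pics/top0.png

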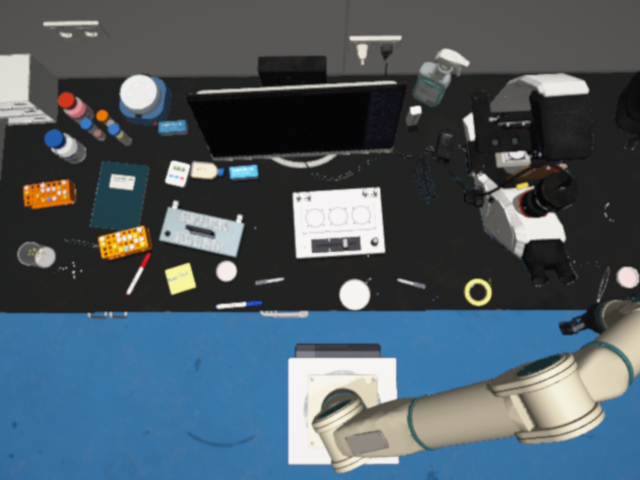

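View pics/scene0.png

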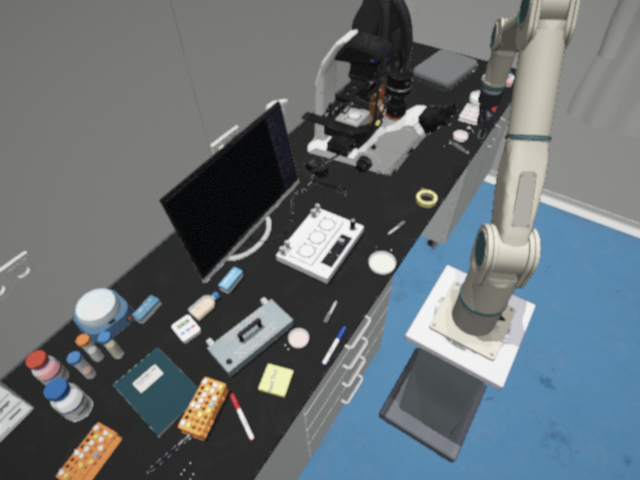

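The top view shows the unit at about (338,222), the hood at (203,232), pins at (269,281) and (411,283), and a pink dish at (226,271). Another pink dish is at (627,277), and a larger pale dish is at (354,294). I'll measure these next.

```bash
cat > m.py <<'E'
from h import *
Z=np.load('top0.npz'); P=Z['P']; im=Z['im']
def rect(m,name):
    n,l,st,c=cv2.connectedComponentsWithStats(m.astype(np.uint8))
    for i in range(1,n):
        if st[i,4]>8:
            q=P[l==i]; q=q[~np.isnan(q[:,0])]
            if len(q)<6: continue
            r=cv2.minAreaRect(q[:,:2].astype(np.float32)); print(name,c[i].round(),st[i,4],'xy',np.round(r[0]),'sz',np.round(r[1]),'ang',round(r[2],1),'z',np.round(np.percentile(q[:,2],[5,50,95]),1),im[l==i].mean(0).round())
u=np.mgrid[0:480,0:640]
def win(a,b,c,d): m=np.zeros((480,640),bool); m[b:d,a:c]=1; return m
z=P[...,2]
rect((z>28)&(z<40)&win(280,175,395,268),'deck')
rect((z>40)&(z<90)&win(280,175,395,268),'plinth+')
rect((z>28)&(z<40)&win(150,195,255,265),'hoodtop')
rect((z>60)&(z<90)&win(150,195,255,265),'handle')
i=im.astype(int); g=i.max(-1)
for w in [(210,258,242,285),(335,272,375,315),(610,260,640,295)]: rect((g>120)&win(*w),'dish')
for w in [(250,272,292,290),(392,272,430,292)]: rect((g>60)&win(*w),'pin')
pk=(i[...,0]-i[...,1]>18)&(abs(i[...,1]-i[...,2])<25)&(i[...,0]>150)
rect(pk,'pink')
E
python3 m.py
python3 - <<'E'
import cv2
im=cv2.imread('pics/top0.png'); a=cv2.resize(im[180:310,150:440],(800,359),interpolation=cv2.INTER_CUBIC); cv2.imwrite('pics/c0.png',a)
E
```

```text
deck [337. 225.] 3123 xy [557.   6.] sz [202. 267.] ang 3.4 z [29.7 35.  39.2] [213. 211. 211.]
deck [325. 217.] 10 xy [569.  44.] sz [ 8. 15.] ang 35.9 z [33.7 37.7 39.3] [239. 237. 237.]
deck [347. 219.] 12 xy [565. -22.] sz [10. 24.] ang 30.2 z [33.6 38.9 39.8] [240. 238. 238.]
deck [366. 223.] 17 xy [553. -77.] sz [ 9. 29.] ang 62.9 z [34.6 39.3 39.8] [238. 236. 236.]
plinth+ [375. 191.] 34 xy [ 645. -107.] sz [21. 13.] ang 24.8 z [41.6 63.9 71.3] [191. 190. 189.]
plinth+ [365. 191.] 25 xy [644. -74.] sz [17. 11.] ang 15.5 z [45.2 64.6 71.1] [194. 193. 193.]
plinth+ [299. 195.] 38 xy [635. 125.] sz [16. 26.] ang 57.7 z [40.9 62.1 71.3] [205. 204. 203.]
plinth+ [308. 195.] 25 xy [637.  98.] sz [22. 12.] ang 0.0 z [41.4 65.  71. ] [201. 200. 200.]
plinth+ [338. 216.] 1628 xy [573.   7.] sz [ 97. 231.] ang 4.4 z [40.5 43.9 49. ] [242. 240. 240.]
plinth+ [375. 241.] 51 xy [ 493. -103.] sz [18. 24.] ang 5.6 z [41.1 74.  78.8] [153. 151. 154.]
plinth+ [345. 242.] 48 xy [489. -13.] sz [28. 16.] ang 6.7 z [46.6 63.8 68.2] [162. 159. 163.]
hoodtop [202. 231.] 2235 xy [541. 420.] sz [242. 
[... 774 characters left out ...]
z [116.7 123.6 128. ] [175.  53.  34.]
pink [ 77. 110.] 168 xy [904. 808.] sz [26. 52.] ang 48.0 z [64.5 82.5 94.9] [196. 125. 129.]
pink [ 97. 133.] 20 xy [840. 755.] sz [ 6. 15.] ang 30.4 z [37.9 51.3 61. ] [159. 115. 110.]
pink [563. 166.] 9 xy [ 641. -557.] sz [ 2. 11.] ang 7.7 z [308.1 317.  327.9] [163. 138. 118.]
pink [181. 178.] 15 xy [703. 496.] sz [12. 10.] ang 61.0 z [13.6 16.4 23.6] [244. 189. 186.]
pink [526. 190.] 13 xy [ 591. -479.] sz [ 4. 27.] ang 26.7 z [263.3 266.6 269.7] [178. 144. 135.]
pink [145. 261.] 56 xy [444. 602.] sz [17. 49.] ang 58.6 z [ 5.3 10.3 16.9] [196.  40.  44.]
pink [626. 277.] 237 xy [ 381. -862.] sz [49. 56.] ang 1.6 z [ 8.2 14.6 20.6] [239. 219. 215.]
```

View pics/c0.png

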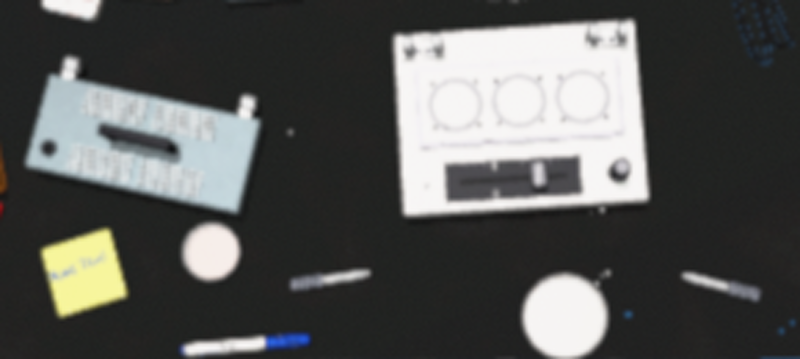

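```bash
cat >> h.py <<'E'
def plan(*tg,start=None):
    """targets (x,y,z,yawdeg); each a separate call, chained from the measured (or given) pose"""
    s=ctrl.read_state(); p=s['eef_pos']; r=R.from_euler('xyz',s['tool_rot'])
    if start is not None: p=np.array(start[:3],float); r=R.from_euler('xyz',[np.pi,0,np.radians(start[3])])
    for t in tg:
        q=np.array(t[:3],float); rt=R.from_euler('xyz',[np.pi,0,np.radians(t[3])])
        d=r.inv().apply(q-p)/10; w=(r.inv()*rt).as_rotvec()
        print(t,'->',d.round(2),w.round(3),'rows',round(max(np.linalg.norm(d)/5,np.degrees(np.linalg.norm(w))/8.59),1))
        p,r=q,rt
E
python3 - <<'E'
from h import *
plan((290,-300,330,60),(440,220,380,77))
E
```

```text
(290, -300, 330, 60) -> [ 14.53 -25.85  -9.91] [-0.002 -0.001 -0.634] rows 6.3
(440, 220, 380, 77) -> [ 52.53 -13.01  -5.  ] [-0.     0.    -0.297] rows 10.9
```

Request:
step_arm(commands=[14.5, -25.9, -9.9, 0, 0, -0.634, 1, 14.5, -25.9, -9.9, 0, 0, -0.634, 1, 14.5, -25.9, -9.9, 0, 0, -0.634, 1, 14.5, -25.9, -9.9, 0, 0, -0.634, 1, 14.5, -25.9, -9.9, 0, 0, -0.634, 1, 14.5, -25.9, -9.9, 0, 0, -0.634, 1, 14.5, -25.9, -9.9, 0, 0, -0.634, 1, 14.5, -25.9, -9.9, 0, 0, -0.634, 1, 14.5, -25.9, -9.9, 0, 0, -0.634, 1])

```text
clock: 1.0
eef_pos: [289.5, -301.2, 330.1]
tool_rot: [3.141, 0.001, 1.046]
force: [0.3, 0.5, 0.5]
width: 85.1
gripper_force: 0.0
```

Request:
step_arm(commands=[26, -6.5, -2.5, 0, 0, -0.15, 1, 26, -6.5, -2.5, 0, 0, -0.15, 1, 26, -6.5, -2.5, 0, 0, -0.15, 1, 26, -6.5, -2.5, 0, 0, -0.15, 1, 26, -6.5, -2.5, 0, 0, -0.15, 1, 52.5, -13, -5, 0, 0, -0.297, 1, 52.5, -13, -5, 0, 0, -0.297, 1, 52.5, -13, -5, 0, 0, -0.297, 1, 52.5, -13, -5, 0, 0, -0.297, 1, 52.5, -13, -5, 0, 0, -0.297, 1])

```text
clock: 2.0
eef_pos: [429.9, 178.7, 375.6]
tool_rot: [-3.141, 0.0, 1.34]
force: [1.4, -0.3, -0.1]
width: 85.2
gripper_force: 0.0
```

```bash
python3 - <<'E'
from h import *
d=cam('wrist'); save(d,'w1.png'); np.savez('w1.npz',P=cloud(d),im=d['image']); print(d['T'].round(2),d['f']); print(ctrl.read_state()['eef_pos'])
E
```

```text
[[ 9.7000e-01 -2.2000e-01 -6.0000e-02  4.4460e+02]
 [-2.3000e-01 -9.4000e-01 -2.6000e-01  2.4481e+02]
 [-0.0000e+00  2.6000e-01 -9.6000e-01  5.1757e+02]
 [ 0.0000e+00  0.0000e+00  0.0000e+00  1.0000e+00]] 384.0175440426675
[431.03439936 188.7537439  376.65930582]
```

View pics/w1.png

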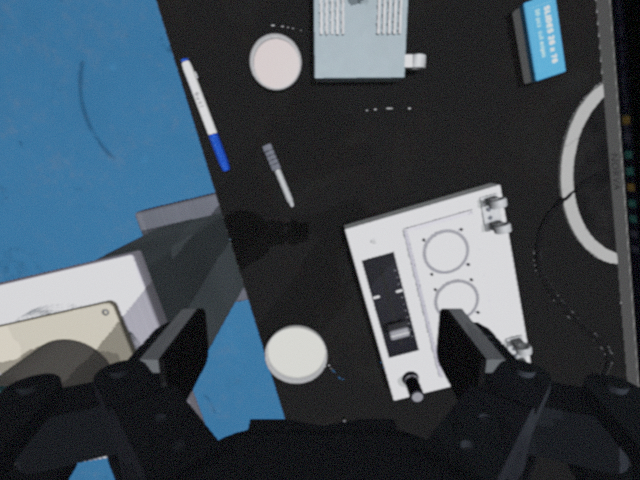

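The wrist view shows the dish at (276,62), pin A from (268,148) to (292,205), the unit's nests at (445,250) and (457,300), and the hood at the top edge. I'll fit these accurately.

```bash
cat >> h.py <<'E'
def ray(d,u,v,z):
    c=np.array([(u-d['cx'])/d['f'],(v-d['cy'])/d['f'],1.]); w=d['T'][:3,:3]@c; o=d['T'][:3,3]
    return o+w*((z-o[2])/w[2])
def blob(d,win,th,z,inv=False,show=True):
    """largest bright blob in window -> world points of contour on plane z"""
    a,b,c,e=win; g=cv2.cvtColor(d['image'],cv2.COLOR_RGB2GRAY)[b:e,a:c]
    m=((g<th) if inv else (g>th)).astype(np.uint8)
    cs,_=cv2.findContours(m,cv2.RETR_EXTERNAL,cv2.CHAIN_APPROX_NONE); k=max(cs,key=cv2.contourArea)[:,0]+[a,b]
    q=np.array([ray(d,u,v,z)[:2] for u,v in k],np.float32); r=cv2.minAreaRect(q); cc=cv2.minEnclosingCircle(q)
    if show: print('rect',np.round(r[0],1),np.round(r[1],1),round(r[2],2),'circ',np.round(cc[0],1),round(cc[1],1))
    return q
E
python3 - <<'E'
from h import *
d=cam('wrist')
blob(d,(235,25,308,95),120,14)
q=blob(d,(255,140,305,212),60,6)
g=cv2.cvtColor(d['image'],cv2.COLOR_RGB2GRAY)
blob(d,(255,140,305,212),150,6)
# deck corners
blob(d,(330,170,545,410),170,35)
P=cloud(d)
m=(P[...,2]>40)&(P[...,2]<50)&(np.mgrid[0:480,0:640][1]>340)
w=P[m]; w=w[(abs(w[:,0]-573)<60)&(abs(w[:,1]-7)<130)]; print(len(w),np.median(w[:,2]))
for (u,v) in [(445,250),(457,300)]: print(ray(d,u,v,43))
for (z0,z1,b) in [(50,80,(600,700,-150,150)),(50,90,(450,520,-150,150))]:
    m=(P[...,2]>z0)&(P[...,2]<z1)&(P[...,0]>b[0])&(P[...,0]<b[1])&(abs(P[...,1])<150)
    n,l,st,c=cv2.connectedComponentsWithStats(m.astype(np.uint8))
    for i in range(1,n):
        if st[i,4]>25: print(c[i].round(),st[i,4],np.median(P[l==i],0).round(1),P[l==i].min(0).round(1),P[l==i].max(0).round(1))
E
```

```text
rect [412.6 354.7] [52.5 61.1] 77.33 circ [411.4 350.7] 31.1
rect [380.1 222.2] [13.4 80.7] 8.61 circ [379.8 222.1] 40.6
rect [383.  205.4] [ 6.  44.8] 8.47 circ [383.5 205.5] 22.4
rect [557.8   9.3] [203.6 266.1] 3.24 circ [555.9   9.2] 165.3
6338 42.57120848392654
[571.18588232  96.51453648  43.        ]
[577.10689462  24.79416306  43.        ]
[495. 216.] 189 [630.4 133.1  65.5] [622.5 126.2  50.7] [640.8 137.   70.5]
[500. 240.] 194 [632.7 101.5  65. ] [624.4  94.4  50.5] [643.5 104.9  69.4]
[521. 357.] 88 [646.9 -67.8  55.3] [638.4 -74.2  50.5] [653.1 -65.7  67.6]
[397. 341.] 268 [487.2  -6.1  62.7] [474.5 -16.7  50.2] [500.3  -2.1  65.8]
[413. 401.] 316 [491.8 -93.1  73. ] [ 482.6 -108.4   50.4] [502.3 -87.4  78.5]
```

```bash
python3 - <<'E'
from h import *
print(ctrl.read_state()['eef_pos'],ctrl.read_state()['tool_rot'])
plan((411.2,350.7,80,77),(411.2,350.7,-2,77))
E
```

```text
[429.85081089 184.69144012 376.01973951] [-3.13991234 -0.00681561  1.35075398]
(411.2, 350.7, 80, 77) -> [15.59 -5.39 29.72] [-0.002 -0.007  0.007] rows 6.8
(411.2, 350.7, -2, 77) -> [ 0.  -0.   8.2] [0. 0. 0.] rows 1.6
```

Request:
step_arm(commands=[15.6, -5.4, 29.7, 0, 0, 0, 1, 15.6, -5.4, 29.7, 0, 0, 0, 1, 15.6, -5.4, 29.7, 0, 0, 0, 1, 15.6, -5.4, 29.7, 0, 0, 0, 1, 15.6, -5.4, 29.7, 0, 0, 0, 1, 15.6, -5.4, 29.7, 0, 0, 0, 1, 15.6, -5.4, 29.7, 0, 0, 0, 1, 15.6, -5.4, 29.7, 0, 0, 0, 1, 15.6, -5.4, 29.7, 0, 0, 0, 1, 15.6, -5.4, 29.7, 0, 0, 0, 1])

```text
clock: 3.1
eef_pos: [412.0, 341.2, 80.3]
tool_rot: [3.14, -0.0, 1.341]
force: [0.3, -0.4, 1.3]
width: 85.4
gripper_force: 0.0
```

```bash
python3 - <<'E'
from h import *
d=cam('wrist'); save(d,'w2.png')
print(ctrl.read_state()['eef_pos'],ctrl.read_state()['tool_rot'])
plan((411.2,350.7,-2,77))
print(proj(d,[411.2,350.7,14]))
E
```

```text
[412.1574687  341.3764338   80.71745845] [ 3.13955140e+00 -1.05172960e-03  1.34101163e+00]
(411.2, 350.7, -2, 77) -> [ 0.88 -0.32  8.27] [ 0.002 -0.001 -0.003] rows 1.7
[318.05399638 252.37034009]
```

View pics/w2.png

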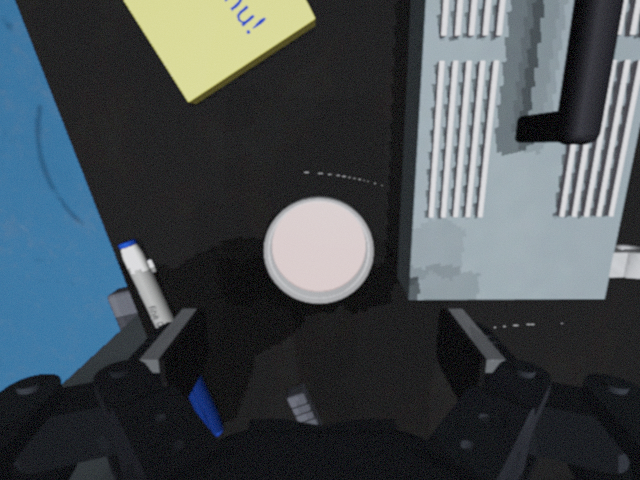

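The dish is at (318,250), as predicted. The hood's side is too close for the right finger, so I'll turn the gripper 88° and close parallel to the hood's edge.

```bash
python3 - <<'E'
from h import *
plan((411.2,351,80,160),(411.2,351,-2,160))
E
```

```text
(411.2, 351, 80, 160) -> [ 0.92 -0.31  0.07] [ 2.000e-03  1.000e-03 -1.452e+00] rows 9.7
(411.2, 351, -2, 160) -> [ 0.  -0.   8.2] [0. 0. 0.] rows 1.6
```

Request:
step_arm(commands=[0.9, -0.3, 0, 0, 0, -1.45, 1, 0.9, -0.3, 0, 0, 0, -1.45, 1, 0.9, -0.3, 0, 0, 0, -1.45, 1, 0.9, -0.3, 0, 0, 0, -1.45, 1, 0.9, -0.3, 0, 0, 0, -1.45, 1, 0.9, -0.3, 0, 0, 0, -1.45, 1, 0.9, -0.3, 0, 0, 0, -1.45, 1, 0.9, -0.3, 0, 0, 0, -1.45, 1, 0.9, -0.3, 0, 0, 0, -1.45, 1, 0.9, -0.3, 0, 0, 0, -1.45, 1])

```text
clock: 4.15
eef_pos: [411.4, 350.8, 81.1]
tool_rot: [3.14, 0.003, 2.796]
force: [1.0, 0.0, 0.2]
width: 85.6
gripper_force: 0.0
```

Request:
step_arm(commands=[0, 0, 0, 0, 0, 0, 1, 0, 0, 0, 0, 0, 0, 1])

```text
clock: 4.35
eef_pos: [410.7, 351.2, 80.4]
tool_rot: [3.141, 0.002, 2.79]
force: [0.1, 0.2, -0.0]
width: 85.6
gripper_force: 0.0
```

```bash
python3 - <<'E'
from h import *
plan((411.2,351,-2,160))
s=ctrl.read_state();print(s['eef_pos'],s['tool_rot'],s['qpos'])
E
```

```text
(411.2, 351, -2, 160) -> [-0.04 -0.01  8.24] [ 0.001  0.002 -0.003] rows 1.6
[410.70908126 351.24373427  80.44710144] [3.14050078e+00 1.79597514e-03 2.78953361e+00] [-0.24426468  0.83998282 -0.83319127  1.93764479  0.89614265  0.7853951
 -0.38190628]
```

Request:
step_arm(commands=[0, 0, 5, 0, 0, 0, 1, 0, 0, 8.2, 0, 0, 0, 1, 0, 0, 8.2, 0, 0, 0, 1, 0, 0, 8.2, 0, 0, 0, 0.5, 0, 0, 8.2, 0, 0, 0, 0.3, 0, 0, 8.2, 0, 0, 0, 0.3, 0, 0, 8.2, 0, 0, 0, 0.3, 0, 0, 8.2, 0, 0, 0, 0.3, 0, 0, 8.2, 0, 0, 0, 0.3])

```text
clock: 5.25
eef_pos: [410.3, 353.2, -0.0]
tool_rot: [3.138, 0.002, 2.793]
force: [-1.4, -1.4, 5.8]
width: 55.1
gripper_force: 62.7
```

Request:
step_arm(commands=[0, 0, -6, 0, 0, 0, 0.3, 0, 0, -6, 0, 0, 0, 0.3, 0, 0, -6, 0, 0, 0, 0.3])

```text
clock: 5.55
eef_pos: [411.0, 353.6, 60.6]
tool_rot: [3.136, 0.003, 2.793]
force: [1.1, 0.4, -0.6]
width: 55.2
gripper_force: 64.0
```

```bash
python3 - <<'E'
from h import *
d=cam('wrist'); save(d,'w3.png')
plan((573,9,160,180))
E
```

```text
(573, 9, 160, 180) -> [-27.02 -26.69 -10.11] [ 0.002  0.003 -0.349] rows 7.9
```

View pics/w3.png

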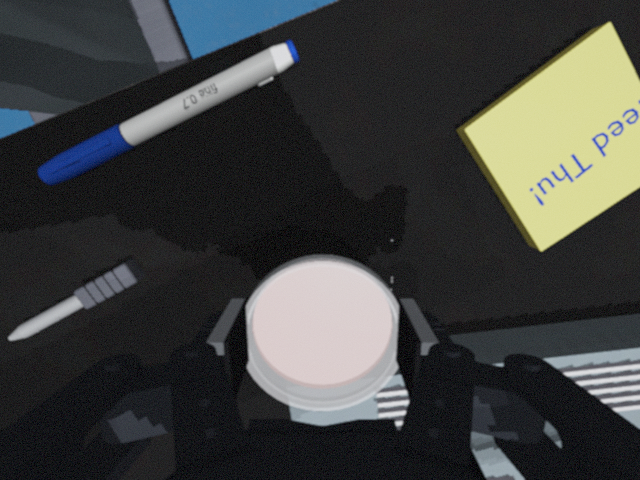

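```bash
python3 - <<'E'
from h import *
d=cam('wrist'); s=ctrl.read_state(); P=cloud(d)
r=R.from_euler('xyz',s['tool_rot'])
q=P[280:345,270:370].reshape(-1,3); print(np.nanmedian(q,0), s['eef_pos'])
# lid rim (top) left/right/top px, on plane at lid z
z=np.nanmedian(q[:,2])
for uv in [(321,255),(247,318),(399,318)]:
    p=ray(d,*uv,z); print(uv,r.inv().apply(p-s['eef_pos']).round(1))
E
```

```text
[401.65765138 355.51073047  73.19720865] [410.02565131 351.60192386  57.88748658]
(321, 255) [ 30.7   1.4 -15.4]
(247, 318) [  6.9 -25.4 -15.3]
(399, 318) [  6.8  29.7 -15.3]
```

```bash
python3 - <<'E'
from h import *
plan((573,-70,230,93))
E
```

```text
(573, -70, 230, 93) -> [-29.74 -34.05 -17.19] [1.00e-03 1.00e-03 1.17e+00] rows 9.7
```

Request:
step_arm(commands=[0, 0, -5, 0, 0, 0, 0.3, -29.7, -34, -17.2, 0, 0, 1.17, 0.3, -29.7, -34, -17.2, 0, 0, 1.17, 0.3, -29.7, -34, -17.2, 0, 0, 1.17, 0.3, -29.7, -34, -17.2, 0, 0, 1.17, 0.3, -29.7, -34, -17.2, 0, 0, 1.17, 0.3, -29.7, -34, -17.2, 0, 0, 1.17, 0.3, -29.7, -34, -17.2, 0, 0, 1.17, 0.3, -29.7, -34, -17.2, 0, 0, 1.17, 0.3, -29.7, -34, -17.2, 0, 0, 1.17, 0.3])

```text
clock: 6.65
eef_pos: [566.4, -55.4, 224.5]
tool_rot: [-3.14, 0.001, 1.621]
force: [1.6, 0.2, 0.2]
width: 54.8
gripper_force: 64.0
```

```bash
python3 - <<'E'
from h import *
print(ctrl.read_state()['eef_pos'],ctrl.read_state()['tool_rot'])
plan((573,-70,230,93))
E
```

```text
[566.42792922 -55.42755513 224.46735584] [-3.14012947e+00  6.92034082e-04  1.62072562e+00]
(573, -70, 230, 93) -> [-1.49  0.58 -0.55] [-0.001  0.001 -0.002] rows 0.3
```

Request:
step_arm(commands=[-1.5, 0.6, -0.5, 0, 0, 0, 0.3, -1.5, 0.6, -0.5, 0, 0, 0, 0.3, -1.5, 0.6, -0.5, 0, 0, 0, 0.3, -1.5, 0.6, -0.5, 0, 0, 0, 0.3])

```text
clock: 7.05
eef_pos: [572.4, -65.7, 229.0]
tool_rot: [-3.14, -0.001, 1.627]
force: [-0.2, 0.3, -0.2]
width: 54.8
gripper_force: 64.0
```

```bash
python3 - <<'E'
from h import *
s=ctrl.read_state(); d=cam('wrist'); save(d,'w4.png'); np.savez('w4.npz',T=d['T'],f=d['f'],cx=d['cx'],cy=d['cy'],im=d['image'],rz=d['range_z'],W=d['world_to_cam'])
print(s['eef_pos'],s['tool_rot'])
U=np.array([573,9]); a=np.radians(3.3); M=np.array([[np.cos(a),-np.sin(a)],[np.sin(a),np.cos(a)]])
im=cv2.cvtColor(d['image'],cv2.COLOR_RGB2BGR)
for l in [(0,70,43),(0,0,43),(68,118,69),(68,86,69),(-85,-38+25,64.5),(84,133,35),(-116,133,35)]:
    p=proj(d,np.append(U+M@np.array(l[:2],float),l[2])); cv2.circle(im,tuple(int(x) for x in p),3,(0,0,255),-1)
cv2.imwrite('pics/w4m.png',im)
E
```

```text
[572.36555335 -65.6956508  229.00734974] [-3.13979371e+00 -1.12118607e-03  1.62670541e+00]
```

View pics/w4m.png

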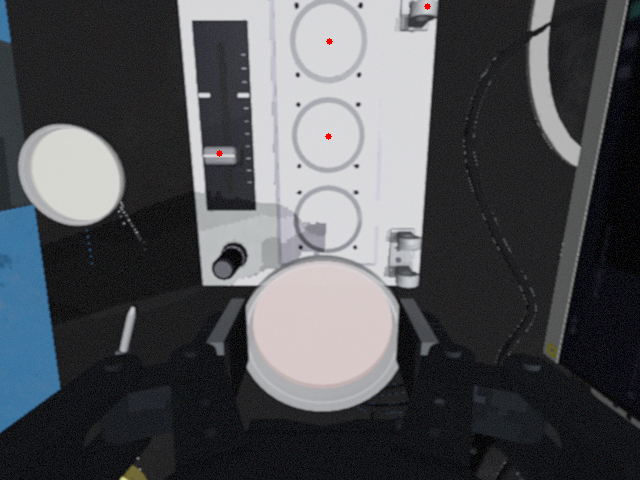

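Predicted nest centres land on the rings at (329,41) and (328,135). I'll refine the unit pose using the stud dots.

```bash
python3 - <<'E'
from h import *
from scipy.optimize import least_squares
Z=np.load('w4.npz'); d={'T':Z['T'],'f':float(Z['f']),'cx':float(Z['cx']),'cy':float(Z['cy']),'world_to_cam':Z['W']}
g=cv2.cvtColor(Z['im'],cv2.COLOR_RGB2GRAY)
px=[(297,5),(360,5),(297,75),(360,75),(297,104),(360,104),(298,166),(359,166),(298,191),(358,191),(300,247),(357,245)]
L=[];W=[]
k=34/np.sqrt(2)
for i,(u,v) in enumerate(px):
    y0=[70,0,-70][i//4]; sx=-1 if i%2==0 else 1; sy=1 if i%4<2 else -1
    a,b=max(0,u-6),max(0,v-6); w=np.clip(120-g[b:v+7,a:u+7].astype(float),0,None)
    if w.sum()==0: continue
    vv,uu=np.mgrid[b:b+w.shape[0],a:a+w.shape[1]]; c=((uu*w).sum()/w.sum(),(vv*w).sum()/w.sum())
    L.append((sx*k,y0+sy*k)); W.append(ray(d,*c,46)[:2])
L=np.array(L);W=np.array(W)
def f(p):
    c,s=np.cos(p[2]),np.sin(p[2]); return (L@np.array([[c,s],[-s,c]])+p[:2]-W).ravel()
r=least_squares(f,[573,9,.06],loss='soft_l1'); print(r.x,np.degrees(r.x[2])); print(f(r.x).reshape(-1,2).round(1))
E
```

```text
[5.72038450e+02 9.55923296e+00 5.75878030e-02] 3.299538062601096
[[-0.2  0.5]
 [ 0.   0.6]
 [-0.2  0.2]
 [ 0.1  0.3]
 [-0.2  0.2]
 [ 0.2  0.1]
 [-0.  -0.1]
 [ 0.4  0. ]
 [ 0.1 -0.2]
 [ 0.4 -0.2]
 [-1.4 -2. ]
 [ 0.3 -0.5]]
```

```bash
python3 - <<'E'
from h import *
plan((571,8.5,62,93.3))
E
```

```text
(571, 8.5, 62, 93.3) -> [ 7.4   0.29 16.73] [-0.001 -0.001 -0.001] rows 3.7
```

Request:
step_arm(commands=[7.4, 0.3, 5, 0, 0, 0, 0.3, 7.4, 0.3, 9, 0, 0, 0, 0.3, 7.4, 0.3, 12, 0, 0, 0, 0.3, 7.4, 0.3, 15, 0, 0, 0, 0.3, 7.4, 0.3, 16.7, 0, 0, 0, 0.3, 7.4, 0.3, 16.7, 0, 0, 0, 0.3, 7.4, 0.3, 16.7, 0, 0, 0, 0.3, 7.4, 0.3, 16.7, 0, 0, 0, 0.3])

```text
clock: 7.9
eef_pos: [573.3, 7.1, 64.1]
tool_rot: [3.139, -0.0, 1.624]
force: [-0.9, 1.2, -0.4]
width: 54.5
gripper_force: 64.0
```

```bash
python3 - <<'E'
from h import *
s=ctrl.read_state(); d=cam('wrist'); r=R.from_euler('xyz',s['tool_rot'])
print(s['eef_pos'],s['tool_rot'])
im=cv2.cvtColor(d['image'],cv2.COLOR_RGB2BGR)
cv2.imwrite('pics/w5.png',im[60:440,120:520])
U=np.array([572,9.4]); a=.0576; M=np.array([[np.cos(a),-np.sin(a)],[np.sin(a),np.cos(a)]]); k=24.04
for l in [(k,k,46),(-k,k,46)]: print(proj(d,np.append(U+M@np.array(l[:2]),46)))
E
```

```text
[573.32372623   7.08057577  64.10468821] [ 3.13933760e+00 -3.49158474e-04  1.62445937e+00]
[376.01395921 244.08723697]
[264.37040708 244.58706229]
```

View pics/w5.png

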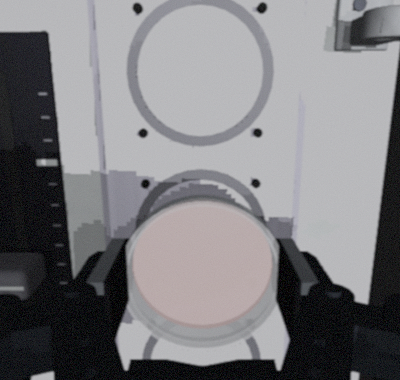

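```bash
python3 - <<'E'
from h import *
s=ctrl.read_state(); d=cam('wrist'); r=R.from_euler('xyz',s['tool_rot']); e=s['eef_pos']; print(e)
P=cloud(d); z=np.nanmedian(P[310:360,290:350,2]); print(z,d['cx'])
T=lambda p: r.inv().apply(p-e).round(1)
for uv in [(322,258),(247,325),(397,325)]: print(T(ray(d,*uv,z)))
print(T(ray(d,265,244,46)),T(ray(d,376,244,46)))
E
```

```text
[573.41470803   6.74923731  64.176722  ]
78.33172454834889 321.9850273890461
[ 29.9  -0.6 -14.2]
[  4.5 -27.9 -14.2]
[  4.4  26.8 -14.1]
[ 26.6 -25.1  18.1] [26.6 22.7 18.2]
```

Request:
step_arm(commands=[0.3, -0.07, 0, 0, 0, 0, 0.3, 0.3, -0.07, 1, 0, 0, 0, 0.3, 0.3, -0.07, 1.6, 0, 0, 0, 0.3, 0.3, -0.07, 2.1, 0, 0, 0, 0.3, 0.3, -0.07, 2.1, 0, 0, 0, 0.3, 0.3, -0.07, 2.1, 0, 0, 0, 0.3])

```text
clock: 8.6
eef_pos: [571.2, 9.1, 42.9]
tool_rot: [-3.141, 0.001, 1.624]
force: [-4.9, -0.7, 15.3]
width: 54.6
gripper_force: 65.7
```

Request:
step_arm(commands=[0, 0, 0, 0, 0, 0, 0.8, 0, 0, 0, 0, 0, 0, 1, 0, 0, 0, 0, 0, 0, 1, 0, 0, 0, 0, 0, 0, 1])

```text
clock: 9.0
eef_pos: [571.5, 9.3, 41.4]
tool_rot: [-3.141, -0.0, 1.624]
force: [-0.1, 0.0, -0.0]
width: 85.1
gripper_force: 0.0
```

Request:
step_arm(commands=[0, 0, -5, 0, 0, 0, 1, 0, 0, -10, 0, 0, 0, 1, -8, 0, -15, 0, 0, 0, 1, -8, 0, -20, 0, 0, 0, 1, -8, 0, -20, 0, 0, 0, 1, -8, 0, -20, 0, 0, 0, 1, -8, 0, -20, 0, 0, 0, 1])

```text
clock: 9.7
eef_pos: [575.8, -70.9, 241.9]
tool_rot: [3.141, 0.0, 1.623]
force: [0.2, 0.0, -0.5]
width: 85.4
gripper_force: 0.0
```

```bash
python3 - <<'E'
from h import *
d=cam('wrist'); im=cv2.cvtColor(d['image'],cv2.COLOR_RGB2BGR); cv2.imwrite('pics/w6.png',im)
P=cloud(d)
U=np.array([572,9.4])
m=(np.hypot(P[...,0]-U[0],P[...,1]-U[1])<60)&(P[...,2]>52)&(P[...,2]<70)
q=P[m]; print(len(q),cv2.minEnclosingCircle(q[:,:2].astype(np.float32)),np.percentile(q[:,2],[5,50,95]),q[:,:2].mean(0))
A=np.c_[q[:,:2]-q[:,:2].mean(0),np.ones(len(q))]; print(np.linalg.lstsq(A,q[:,2],rcond=None)[0])
t=cam('top'); np.savez('top1.npz',P=cloud(t),im=t['image']); P=cloud(t)
m=(P[...,2]>60)&(P[...,2]<90)&(P[...,1]>300)&(P[...,0]<650); q=P[m]; print(cv2.minAreaRect(q[:,:2].astype(np.float32)))
E
```

```text
4680 ((570.55078125, 7.512943744659424), 30.809858322143555) [55.95643051 57.22045319 58.44769483] [570.51115794   8.05894376]
[7.87649306e-05 9.21953524e-04 5.72053004e+01]
((487.1817626953125, 665.9287109375), (66.66057586669922, 572.889892578125), 6.601236343383789)
```

View pics/w6.png

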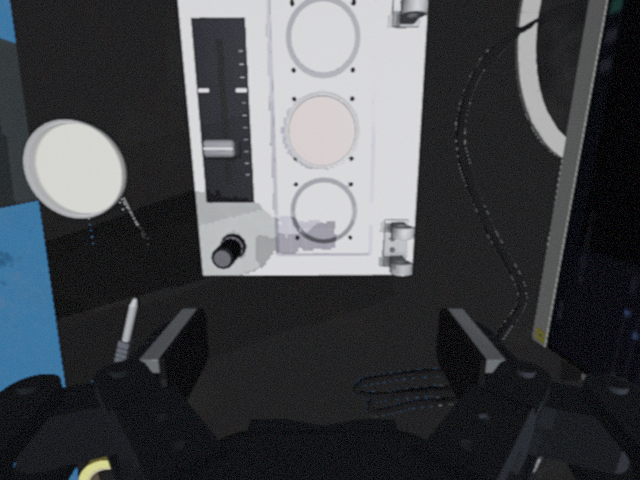

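The dish lies flat in the middle nest (its top at 57.2 mm). Next is a near look at the hood, plus a top-view check for other pink dishes.

```bash
python3 - <<'E'
from h import *
plan((515,330,300,77.5))
Z=np.load('top1.npz'); P=Z['P']; i=Z['im'].astype(int)
pk=(i[...,0]-i[...,1]>8)&(abs(i[...,1]-i[...,2])<15)&(i[...,0]>190)&(P[...,0]<750)&(P[...,0]>300)
n,l,st,c=cv2.connectedComponentsWithStats(pk.astype(np.uint8))
for k in range(1,n):
    if st[k,4]>40: print(c[k].round(),st[k,4],np.nanmedian(P[l==k],0).round())
E
```

```text
(515, 330, 300, 77.5) -> [40.26 -3.83 -5.91] [-0.002 -0.     0.272] rows 8.2
[627. 277.] 285 [ 384. -861.   14.]
```

Request:
step_arm(commands=[40.3, -3.8, -5.9, 0, 0, 0.272, 1, 40.3, -3.8, -5.9, 0, 0, 0.272, 1, 40.3, -3.8, -5.9, 0, 0, 0.272, 1, 40.3, -3.8, -5.9, 0, 0, 0.272, 1, 40.3, -3.8, -5.9, 0, 0, 0.272, 1, 40.3, -3.8, -5.9, 0, 0, 0.272, 1, 40.3, -3.8, -5.9, 0, 0, 0.272, 1, 40.3, -3.8, -5.9, 0, 0, 0.272, 1, 40.3, -3.8, -5.9, 0, 0, 0.272, 1, 40.3, -3.8, -5.9, 0, 0, 0.272, 1])

```text
clock: 10.8
eef_pos: [514.1, 333.1, 299.5]
tool_rot: [-3.139, 0.0, 1.358]
force: [-0.2, -0.1, 0.1]
width: 85.4
gripper_force: 0.0
```

Request:
step_arm(commands=[0, 0, 0, 0, 0, 0, 1, 0, 0, 0, 0, 0, 0, 1])

```text
clock: 11.0
eef_pos: [517.1, 327.5, 299.7]
tool_rot: [-3.141, 0.003, 1.349]
force: [-0.1, 0.4, -0.9]
width: 85.2
gripper_force: 0.0
```

```bash
cat >> h.py <<'E'
def comp(P,lo,hi,box,mn=30):
    x0,x1,y0,y1=box; m=(P[...,2]>lo)&(P[...,2]<hi)&(P[...,0]>x0)&(P[...,0]<x1)&(P[...,1]>y0)&(P[...,1]<y1)
    n,l,st,c=cv2.connectedComponentsWithStats(m.astype(np.uint8))
    for i in range(1,n):
        if st[i,4]>mn:
            q=P[l==i]; r=cv2.minAreaRect(q[:,:2].astype(np.float32)); print(c[i].round(),st[i,4],'rect',np.round(r[0],1),np.round(r[1],1),round(r[2],2),'z',np.percentile(q[:,2],[5,50,95]).round(1))
E
python3 - <<'E'
from h import *
s=ctrl.read_state(); print(s['eef_pos'],s['tool_rot'])
d=cam('wrist'); save(d,'w7.png'); P=cloud(d)
comp(P,62,90,(450,620,300,600)); comp(P,28,40,(400,660,250,600),200)
E
```

```text
[517.13302666 327.45813262 299.74347023] [-3.14118887e+00  2.61165937e-03  1.34923282e+00]
[313. 107.] 1432 rect [529.6 425.2] [81.1 13.4] 77.24 z [72.4 74.9 76.5]
[315. 112.] 22533 rect [539.6 413. ] [220.2 128.6] 77.26 z [32.  33.6 37.4]
```

View pics/w7.png

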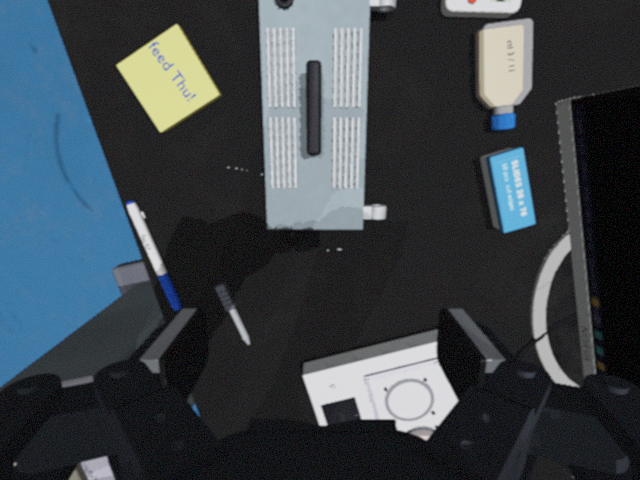

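The handle is at (313,107), which gives (529.6,425.2) with hood yaw −12.75°. The space round the bar is clear.

```bash
python3 - <<'E'
from h import *
plan((529.6,425.2,120,77.25),(529.6,425.2,51,77.25))
E
```

```text
(529.6, 425.2, 120, 77.25) -> [ 9.84 -0.94 17.98] [-0.     0.002  0.001] rows 4.1
(529.6, 425.2, 51, 77.25) -> [ 0.  -0.   6.9] [0. 0. 0.] rows 1.4
```

Request:
step_arm(commands=[9.8, -0.9, 18, 0, 0, 0, 0.6, 9.8, -0.9, 18, 0, 0, 0, 0.6, 9.8, -0.9, 18, 0, 0, 0, 0.6, 9.8, -0.9, 18, 0, 0, 0, 0.6, 9.8, -0.9, 18, 0, 0, 0, 0.6, 9.8, -0.9, 18, 0, 0, 0, 0.6, 9.8, -0.9, 18, 0, 0, 0, 0.6, 9.8, -0.9, 18, 0, 0, 0, 0.6])

```text
clock: 11.85
eef_pos: [530.9, 426.8, 123.4]
tool_rot: [3.139, -0.002, 1.35]
force: [1.1, 0.1, 0.4]
width: 51.2
gripper_force: 0.0
```

```bash
python3 - <<'E'
from h import *
s=ctrl.read_state(); print(s['eef_pos'],s['tool_rot'],s['width'])
plan((529.6,425.2,51,77.25))
d=cam('wrist'); P=cloud(d)
comp(P,62,90,(450,620,300,600)); comp(P,28,40,(400,660,250,600),200)
E
```

```text
[530.89099327 426.81115512 123.39954372] [ 3.13860569e+00 -2.39670137e-03  1.34965958e+00] 51.180476485454776
(529.6, 425.2, 51, 77.25) -> [-0.2  -0.11  7.24] [ 0.003 -0.002  0.001] rows 1.4
[322. 274.] 3754 rect [530.1 425.8] [81.1 14. ] 77.11 z [72.1 74.9 76.1]
[324. 218.] 56890 rect [541.9 422.1] [241.2 128.7] 77.17 z [32.2 33.5 37.2]
```

Request:
step_arm(commands=[-0.1, -0.1, 4, 0, 0, 0, 0.6, -0.1, -0.1, 7.2, 0, 0, 0, 0.6, -0.1, -0.1, 7.2, 0, 0, 0, 0.6, -0.1, -0.1, 7.2, 0, 0, 0, 0, -0.1, -0.1, 7.2, 0, 0, 0, 0, -0.1, -0.1, 7.2, 0, 0, 0, 0, -0.1, -0.1, 7.2, 0, 0, 0, 0, -0.1, -0.1, 7.2, 0, 0, 0, 0, -0.1, -0.1, 7.2, 0, 0, 0, 0])

```text
clock: 12.8
eef_pos: [529.8, 427.9, 51.8]
tool_rot: [3.138, -0.004, 1.351]
force: [1.9, -1.4, 6.0]
width: 12.7
gripper_force: 59.8
```

Request:
step_arm(commands=[0, 0, -4, 0, 0, 0, 0, 0, 0, -8, 0, 0, 0, 0, 0, 0, -12, 0, 0, 0, 0, 0, 0, -12, 0, 0, 0, 0, 0, 0, -12, 0, 0, 0, 0])

```text
clock: 13.3
eef_pos: [527.8, 426.5, 169.5]
tool_rot: [3.141, -0.0, 1.352]
force: [-0.2, 0.2, -6.3]
width: 12.6
gripper_force: 59.9
```

```bash
python3 - <<'E'
from h import *
s=ctrl.read_state(); print(s['eef_pos'],s['tool_rot'],s['width'],s['force'],s['gripper_force'])
plan((575,8.5,170,93.3))
d=cam('wrist'); P=cloud(d)
comp(P,185,210,(450,620,300,600)); comp(P,145,170,(400,660,250,600),200)
r=R.from_euler('xyz',s['tool_rot']); 
m=(P[...,2]>145)&(P[...,2]<160)&(P[...,1]>300); q=P[m]; c=q.mean(0); print(np.linalg.svd((q-c)[::20])[2][2])
E
```

```text
[527.8136792  426.50199506 169.52673216] [ 3.14070892e+00 -4.06194340e-04  1.35181567e+00] 12.617268864748901 [-0.15705357  0.20517839 -6.26342023] 59.88770842552185
(575, 8.5, 170, 93.3) -> [-39.78  13.69  -0.05] [ 0.001 -0.    -0.277] rows 8.4
[321. 331.] 10310 rect [525.8 430.2] [70.3 38.4] 58.86 z [189.1 192.9 206.3]
[326. 154.] 79494 rect [548.2 467.9] [145.5 129.2] 77.14 z [149.6 151.  155. ]
[298. 409.] 211 rect [503.6 375.4] [18.3  4.1] 76.62 z [150.4 151.4 152.2]
[345. 409.] 217 rect [525.8 370.4] [17.9  4.5] 77.33 z [150.3 151.2 152.1]
[0.01001997 0.00883504 0.99991077]
```

Request:
step_arm(commands=[-4, 1.4, 0, 0, 0, -0.03, 0, -8, 2.8, 0, 0, 0, -0.06, 0, -12, 4.1, 0, 0, 0, -0.09, 0, -16, 5.5, 0, 0, 0, -0.12, 0, -20, 6.9, 0, 0, 0, -0.15, 0, -24, 8.2, 0, 0, 0, -0.18, 0, -28, 9.6, 0, 0, 0, -0.21, 0, -32, 11, 0, 0, 0, -0.24, 0, -36, 12.3, 0, 0, 0, -0.26, 0, -39.8, 13.7, 0, 0, 0, -0.277, 0])

```text
clock: 14.35
eef_pos: [573.2, 5.8, 166.6]
tool_rot: [-3.137, 0.0, 1.629]
force: [1.2, 0.0, -5.6]
width: 12.8
gripper_force: 59.9
```

Request:
step_arm(commands=[0, 0, 0, 0, 0, 0, 0, 0, 0, 0, 0, 0, 0, 0, 0, 0, 0, 0, 0, 0, 0])

```text
clock: 14.65
eef_pos: [574.1, 9.5, 167.7]
tool_rot: [-3.139, -0.001, 1.63]
force: [0.4, 1.7, -4.9]
width: 12.9
gripper_force: 59.9
```

```bash
python3 - <<'E'
from h import *
s=ctrl.read_state(); print(s['eef_pos'],s['tool_rot'],s['width'],s['force'])
d=cam('wrist'); P=cloud(d); save(d,'w8.png')
comp(P,145,165,(400,700,-150,250),200);comp(P,120,144,(620,700,50,250),20);comp(P,50,75,(600,700,50,250),20)
E
```

```text
[574.06272686   9.4765015  167.65344791] [-3.13924684e+00 -1.32779691e-03  1.62992360e+00] 12.868145079691613 [ 0.38381664  1.73752597 -4.93819612]
[326. 154.] 79541 rect [582.2  55.1] [128.4 145.9] 3.28 z [148.  149.4 153.2]
[298. 409.] 211 rect [565.  -46.6] [ 4.  17.5] 2.53 z [148.4 149.4 150.2]
[344. 409.] 222 rect [587.7 -45. ] [ 4.5 17.2] 4.37 z [148.4 149.3 150.2]
[481.  83.] 248 rect [633.5 106.4] [23.5  1.8] 4.33 z [132.  135.2 143. ]
```

View pics/w8.png

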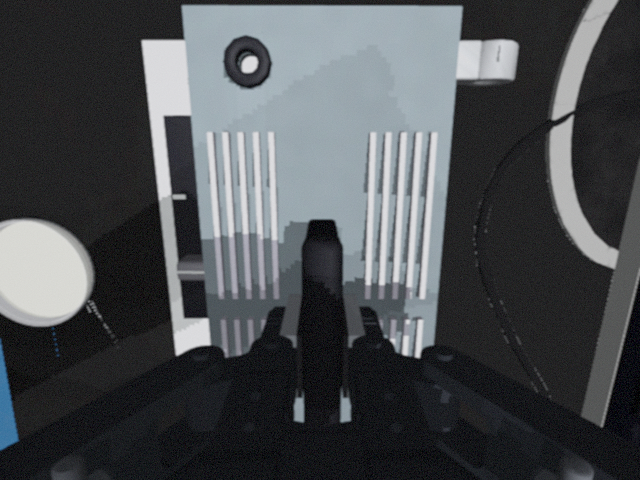

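```bash
python3 - <<'E'
from h import *
s=ctrl.read_state(); d=cam('wrist'); P=cloud(d); print(s['eef_pos'])
q=P[100:125,300:345]; zt=np.nanmedian(q[...,2]); print('top z',zt)
g=cv2.cvtColor(d['image'],cv2.COLOR_RGB2GRAY)
# edges: end edge rows at columns, side edges
for u in (220,330,430):
    col=g[0:30,u].astype(int); v=np.argmax(np.diff(col)); print('end',u,v,ray(d,u,v+.5,zt)[:2].round(1))
for v in (40,150,250):
    row=g[v].astype(int); a=150+np.argmax(np.abs(np.diff(row[150:230]))); print('L',v,a,ray(d,a,v,zt)[:2].round(1))
    b=420+np.argmax(-np.diff(row[420:480])); print('R',v,b,ray(d,b,v,zt)[:2].round(1))
print('port',ray(d,248,62.5,zt+6)[:2].round(1))
m=g[30:95,485:520]>130; vv,uu=np.nonzero(m); print('kn',uu.min()+485,uu.max()+485,vv.min()+30,vv.max()+30)
for v in (vv.min()+30,vv.max()+30): print(ray(d,500,v,zt)[:2].round(1))
cv2.imwrite('pics/k.png',cv2.resize(cv2.cvtColor(d['image'],cv2.COLOR_RGB2BGR)[0:110,140:530],None,fx=2,fy=2))
E
```

```text
[574.28527031   9.98361515 167.9985506 ]
top z 149.529595811354
end 220 4 [529.  125.3]
end 330 4 [569.6 127.7]
end 430 4 [606.4 129.9]
L 40 184 [515.3 112.6]
R 40 459 [618.9 118.8]
L 150 152 [501.   71.5]
R 150 450 [621.4  78.8]
L 250 163 [503.4  29.6]
R 250 441 [623.7  36.9]
port [540.7 105.2]
kn 485 517 39 79
[634.3 120.1]
[636.8 106.3]
```

Hood yaw reads 3.36°, and it is about +1.5 mm off in x and −2 mm in y. I'll correct that, go lower, and check against the ears.

Request:
step_arm(commands=[0.2, -0.15, 0, 0, 0, 0, 0, 0.2, -0.15, 2, 0, 0, 0, 0, 0.2, -0.15, 3.8, 0, 0, 0, 0, 0.2, -0.15, 3.8, 0, 0, 0, 0, 0.2, -0.15, 3.8, 0, 0, 0, 0, 0.2, -0.15, 3.8, 0, 0, 0, 0])

```text
clock: 15.35
eef_pos: [574.3, 11.1, 131.8]
tool_rot: [3.14, -0.0, 1.629]
force: [0.0, -0.4, -4.2]
width: 12.8
gripper_force: 59.9
```

```bash
python3 - <<'E'
from h import *
s=ctrl.read_state(); d=cam('wrist'); print(s['eef_pos'],s['force'])
im=cv2.cvtColor(d['image'],cv2.COLOR_RGB2BGR); x=cv2.resize(im[0:150,400:560],None,fx=4,fy=4,interpolation=cv2.INTER_CUBIC); 
cv2.imwrite('pics/w9.png',x); np.savez('w9.npz',im=d['image'],P=cloud(d))
U=np.array([572,9.4]); a=.0576; M=np.array([[np.cos(a),-np.sin(a)],[np.sin(a),np.cos(a)]])
for l in [(68,123,69),(68,113,69),(68,91,69),(68,81,69)]: print(proj(d,np.append(U+M@np.array(l[:2],float),l[2])).round(1))
E
```

```text
[574.25403784  11.08079932 131.7941705 ] [ 0.03453394 -0.44871226 -4.17319915]
[460.4  28.6]
[458.4  51.6]
[454.3 100. ]
[452.5 121.1]
```

View pics/w9.png

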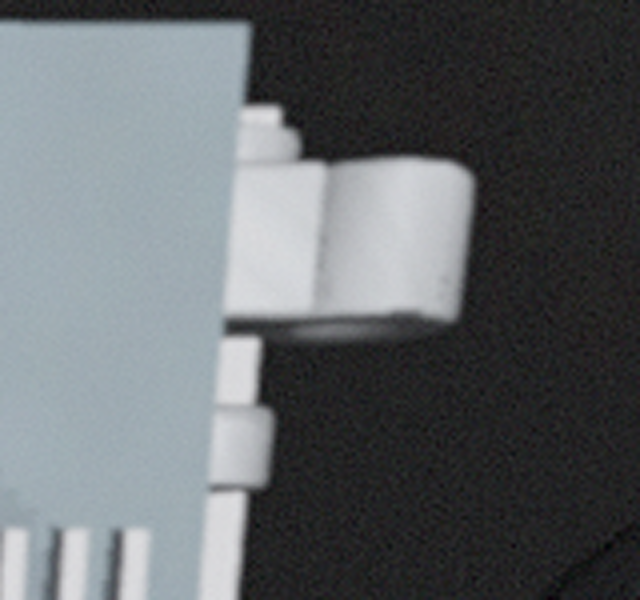

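```bash
python3 - <<'E'
from h import *
s=ctrl.read_state(); d=cam('wrist'); print(s['eef_pos'])
P=cloud(d); zt=np.nanmedian(P[20:30,380:440,2]); print(zt)
g=cv2.cvtColor(d['image'],cv2.COLOR_RGB2GRAY).astype(int)
n=np.array([-.0576,.9983]); e=np.array([.9983,.0576]); U=np.array([572,9.4])
for u in (380,420,450):
    v=np.argmax(np.diff(g[0:20,u])); p=ray(d,u,v+.5,zt)[:2]-U; print('end y err',p@n-119.75)
for v in (40,80,140):
    b=430+np.argmax(-np.diff(g[v,430:475]-0)*1) if 0 else 0
for uv in [(462.5,6),(454.5,77)]: p=ray(d,*uv,zt)[:2]-U; print('R x err',p@e-51.75)
for uv,y in [((490,40),109),((490,78),95)]: p=ray(d,*uv,zt)[:2]-U; print('kn y err',p@n-y)
for uv,y in [((466,101.3),91),((466,121.8),81)]: p=ray(d,*uv,60)[:2]-U; print('ear y err',p@n-y, p@e)
E
```

```text
[574.28764716  10.86456069 131.84695554]
113.1596271692697
end y err -0.555319696253477
end y err -0.5313410168768797
end y err -0.5133494680636801
R x err 1.998986619540048
R x err 1.2655796502408094
kn y err -1.5798095336586044
kn y err -0.8458412775228368
ear y err 0.10864021772539445 77.19270227302843
ear y err -0.0739217788710107 78.2091455630818
```

Request:
step_arm(commands=[0.08, -0.17, 0, 0, 0, 0, 0, 0.08, -0.17, 1.0, 0, 0, 0, 0, 0.08, -0.17, 1.7, 0, 0, 0, 0, 0.08, -0.17, 1.7, 0, 0, 0, 0, 0.08, -0.17, 1.7, 0, 0, 0, 0])

```text
clock: 15.95
eef_pos: [571.5, 11.1, 113.3]
tool_rot: [-3.141, -0.0, 1.629]
force: [-0.4, 1.1, -4.9]
width: 12.7
gripper_force: 59.9
```

```bash
python3 - <<'E'
from h import *
s=ctrl.read_state(); d=cam('wrist'); print(s['eef_pos'])
P=cloud(d); zt=np.nanmedian(P[25:40,380:430,2]); print('rim',zt-34)
g=cv2.cvtColor(d['image'],cv2.COLOR_RGB2GRAY).astype(int)
n=np.array([-.0576,.9983]); e=np.array([.9983,.0576]); U=np.array([572,9.4])
for u in (380,420,440):
    v=np.argmax(np.diff(g[0:40,u])); p=ray(d,u,v+.5,zt)[:2]-U; print('end',v,'y err',(p@n-119.75).round(2))
for v in (40,62,170,200):
    c=np.argmax(-np.diff(g[v,420:475]))+420.5; p=ray(d,c,v,zt)[:2]-U; print('R',c,'x err',(p@e-51.75).round(2))
# knuckle v range at far right columns
for u in (485,495,500):
    col=g[20:110,u]; i=np.nonzero(col>120)[0]; 
    if len(i): print('kn',u,i.min()+20,i.max()+20,[ ((ray(d,u,v,zt)[:2]-U)@n).round(1) for v in (i.min()+19.5,i.max()+20.5)])
E
```

```text
[571.46755716  11.06005471 113.2542223 ]
rim 60.50494818913958
end 4 y err -0.23
end 4 y err -0.23
end 4 y err -0.23
R 450.5 x err -4.25
R 422.5 x err -14.3
R 473.5 x err 9.47
R 470.5 x err 9.5
kn 485 20 109 [np.float64(114.6), np.float64(83.0)]
kn 495 21 78 [np.float64(114.3), np.float64(94.3)]
kn 500 39 78 [np.float64(108.2), np.float64(94.3)]
```

Request:
step_arm(commands=[0.05, 0.04, 0.5, 0, 0, 0, 0, 0.05, 0.04, 1.0, 0, 0, 0, 0, 0.05, 0.04, 1.4, 0, 0, 0, 0, 0.05, 0.04, 1.7, 0, 0, 0, 0, 0.05, 0.04, 1.7, 0, 0, 0, 0])

```text
clock: 16.5
eef_pos: [571.8, 11.5, 96.2]
tool_rot: [-3.141, 0.0, 1.629]
force: [-0.2, 1.0, -5.4]
width: 12.8
gripper_force: 59.9
```

Request:
step_arm(commands=[0, 0, 0.4, 0, 0, 0, 0, 0, 0, 0.8, 0, 0, 0, 0, 0, 0, 0.8, 0, 0, 0, 0, 0, 0, 0.8, 0, 0, 0, 0])

```text
clock: 16.9
eef_pos: [572.1, 11.6, 88.7]
tool_rot: [-3.141, 0.0, 1.629]
force: [0.6, 0.4, -5.4]
width: 12.9
gripper_force: 59.9
```

```bash
python3 - <<'E'
from h import *
d=cam('wrist'); s=ctrl.read_state(); print(s['eef_pos'],s['force'],s['torque'])
P=cloud(d); 
for b in [(45,60,380,430),(45,60,200,225),(250,280,385,430),(250,280,215,250)]: print((np.nanmedian(P[b[0]:b[1],b[2]:b[3]].reshape(-1,3),0)-[0,0,34]).round(1))
E
```

```text
[572.19068252  11.57914638  88.79393475] [ 4.03957110e-01 -2.04179038e-03 -5.83336513e+00] [0.05536001 0.00061805 0.01071953]
[597.  115.1  35.9]
[523.9 110.7  36.2]
[607.   31.3  36.9]
[532.   27.1  38.3]
```

Request:
step_arm(commands=[0, 0, 0.1, 0, 0, 0, 0, 0, 0, 0.15, 0, 0, 0, 0, 0, 0, 0.15, 0, 0, 0, 0])

```text
clock: 17.25
eef_pos: [572.1, 11.5, 87.3]
tool_rot: [3.142, 0.0, 1.629]
force: [-0.7, -0.6, -4.3]
width: 13.2
gripper_force: 59.9
```

Request:
step_arm(commands=[0, 0, 0, 0, 0, 0, 0.5, 0, 0, 0, 0, 0, 0, 0.5, 0, 0, 0, 0, 0, 0, 0.5, 0, 0, 0, 0, 0, 0, 0.5])

```text
clock: 17.65
eef_pos: [572.5, 11.7, 87.7]
tool_rot: [3.141, -0.0, 1.629]
force: [-0.7, 0.3, -0.9]
width: 42.8
gripper_force: 0.0
```

Request:
step_arm(commands=[0, 0, -5, 0, 0, 0, 0.6, 0, 0, -10, 0, 0, 0, 1, 0, 0, -15, 0, 0, 0, 1, -7, 0, -18, 0, 0, 0, 1, -7, 0, -18, 0, 0, 0, 1, -7, 0, -18, 0, 0, 0, 1, -7, 0, -18, 0, 0, 0, 1])

```text
clock: 18.35
eef_pos: [576.1, -58.6, 267.4]
tool_rot: [3.141, -0.0, 1.627]
force: [0.0, 0.5, -0.5]
width: 85.4
gripper_force: 0.0
```

```bash
python3 - <<'E'
from h import *
d=cam('wrist'); s=ctrl.read_state(); print(s['eef_pos'],s['force'])
save(d,'w10.png'); P=cloud(d); 
comp(P,55,67,(440,660,-170,200),50)
comp(P,67,72,(440,700,-170,200),50)
comp(P,98,120,(500,650,-100,100),50)
e=np.array([.9983,.0576]); n=np.array([-.0576,.9983]); U=np.array([572,9.4])
q=P[(P[...,2]>60)&(P[...,2]<72)]; l=np.c_[(q[:,:2]-U)@e,(q[:,:2]-U)@n,q[:,2]]
l=l[(abs(l[:,0])<45)&(abs(l[:,1])<112)&((abs(l[:,0])>18))]
A=np.c_[l[:,:2],np.ones(len(l))]; print(len(l),np.linalg.lstsq(A,l[:,2],rcond=None)[0], np.median(l[:,2]))
E
```

```text
[575.80446955 -57.39142037 267.07881936] [-0.37462805  1.26949617 -0.41118114]
[400.  14.] 403 rect [630.4 114.4] [25.9 14.1] 3.74 z [56.2 65.7 66.8]
[397.  36.] 116 rect [629.1  98.4] [ 8.4 10. ] 3.12 z [56.6 63.7 66.6]
[413.  37.] 86 rect [638.6  98.9] [11.5  9.6] 5.32 z [56.3 64.5 66.8]
[226. 162.] 496 rect [487.8 -10.5] [26.4 14. ] 3.58 z [60.2 63.5 65. ]
[387. 239.] 87 rect [638.2 -72.6] [7.3 9.9] 3.79 z [57.8 64.3 66.8]
[402. 239.] 54 rect [649.9 -72.1] [10.6  6.7] 86.21 z [55.9 64.3 66.9]
[237. 252.] 85 rect [497.  -94.2] [ 7.3 18.7] 49.58 z [55.9 61.2 66.5]
[383. 256.] 184 rect [635.3 -87. ] [14.1 17.1] 4.2 z [57.1 66.  66.9]
[400. 255.] 74 rect [650.8 -87.9] [ 7.8 13.2] 10.21 z [55.4 64.6 66.5]
[391. 271.] 147 rect [ 645.5 -102.5] [18.7 13.7] 3.41 z [55.9 64.2 66.7]
[322. 135.] 28096 rect [573.7   4.3] [108.7 229. ] 3.14 z [67.4 68.5 71.4]
[407.  11.] 229 rect [632.7 114.5] [13.7 13.9] 86.93 z [67.1 67.9 69.2]
[406.  33.] 149 rect [634.2  98.6] [12.5  9.4] 3.0 z [67.1 67.9 69.1]
[396. 241.] 102 rect [644.5 -72.2] [11.1  9.6] 4.46 z [67.1 67.8 68.9]
[394. 258.] 138 rect [644.9 -88.4] [10.5 13.9] 5.2 z [67.1 67.9 69.2]
[394. 275.] 96 rect [ 646.5 -104.4] [10.5  9.5] 4.0 z [67.1 67.9 68.9]
[321. 142.] 2049 rect [571.    9.3] [13.9 81.6] 3.56 z [106.9 109.9 111.4]
14721 [ 7.40369126e-04 -9.40123713e-05  6.89402281e+01] 68.63664243744546
```

The hood is seated level (rim at 35 mm) with its knuckles between the ears. Next is the right pin.

```bash
python3 - <<'E'
from h import *
plan((480,-150,200,85),(366,-239,110,76.4))
E
```

```text
(480, -150, 200, 85) -> [ -8.69 -10.11   6.7 ] [-0.    -0.001  0.146] rows 3.0
(366, -239, 110, 76.4) -> [ -9.86 -10.58   9.  ] [-0.   -0.    0.15] rows 3.4
```

Request:
step_arm(commands=[-8.7, -10.1, 6.7, 0, 0, 0.146, 1, -8.7, -10.1, 6.7, 0, 0, 0.146, 1, -8.7, -10.1, 6.7, 0, 0, 0.146, 1, -8.7, -10.1, 6.7, 0, 0, 0.146, 1, -8.7, -10.1, 6.7, 0, 0, 0.146, 1])

```text
clock: 18.9
eef_pos: [479.6, -150.2, 199.6]
tool_rot: [-3.14, -0.001, 1.483]
force: [0.8, 1.0, 0.4]
width: 85.1
gripper_force: 0.0
```

Request:
step_arm(commands=[-9.9, -10.6, 9, 0, 0, 0.15, 1, -9.9, -10.6, 9, 0, 0, 0.15, 1, -9.9, -10.6, 9, 0, 0, 0.15, 1, -9.9, -10.6, 9, 0, 0, 0.15, 1, -9.9, -10.6, 9, 0, 0, 0.15, 0.6, -9.9, -10.6, 9, 0, 0, 0.15, 0.5, -9.9, -10.6, 9, 0, 0, 0.15, 0.5])

```text
clock: 19.6
eef_pos: [369.2, -239.0, 111.2]
tool_rot: [3.138, -0.001, 1.336]
force: [0.3, 0.1, -0.4]
width: 44.4
gripper_force: 0.0
```

```bash
python3 - <<'E'
from h import *
d=cam('wrist'); s=ctrl.read_state(); print(s['eef_pos'],s['tool_rot'],s['width'])
save(d,'w11.png'); P=cloud(d)
comp(P,3,25,(300,480,-330,-120),60)
g=cv2.cvtColor(d['image'],cv2.COLOR_RGB2GRAY)
u0,v0=proj(d,[366,-239,6]); print(u0,v0, proj(d,[366+69*.235,-239+69*.972,6]))
E
```

```text
[ 368.87148754 -239.15823667  111.17646701] [ 3.13818843e+00 -5.29632887e-04  1.33601297e+00] 42.60492188461802
[448.  24.] 390 rect [ 469.3 -128.2] [ 8.7 19.3] 62.0 z [ 8.  16.7 24.3]
[314. 214.] 1913 rect [ 370.6 -210.6] [85.3 12.3] 74.45 z [ 6.7  9.9 12.1]
317.8964823026054 250.86155583276647 [317.88603867 143.72974326]
```

View pics/w11.png

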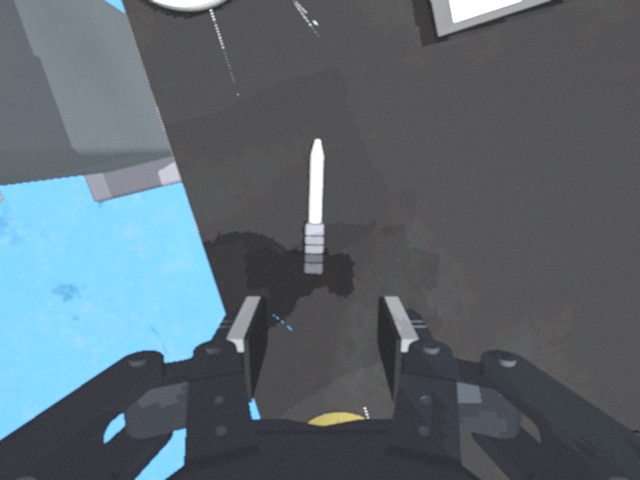

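The pin's tip is at (317,140), its grip runs from (314,222) to (314,272), and the jaws are clear.

```bash
cat >> h.py <<'E'
def pin(d,win,th,sgn):
    """pin from depth cloud: PCA of points 3..25mm above bench in world window; sgn=+1 stem to +y"""
    P=cloud(d); x0,x1,y0,y1=win; m=(P[...,2]>4)&(P[...,2]<th)&(P[...,0]>x0)&(P[...,0]<x1)&(P[...,1]>y0)&(P[...,1]<y1)
    n,l,st,c=cv2.connectedComponentsWithStats(m.astype(np.uint8)); i=1+np.argmax(st[1:,4]); q=P[l==i][:,:2]
    t=q.mean(0); a=None
    for _ in range(2):
        u,_,v=np.linalg.svd(q-t,full_matrices=False); a=v[0]*np.sign(v[0][1])*sgn
        s=(q-t)@a; b=np.array([-a[1],a[0]])
        # line fit through centres across slices
        k=[(lo+4,np.mean([((q-t)@b)[(s>=lo)&(s<lo+8)].min(),((q-t)@b)[(s>=lo)&(s<lo+8)].max()])) for lo in np.arange(s.min()+2,s.max()-12,8)]
        m_,c_=np.polyfit(*np.array(k).T,1); 
    dirn=a+m_*b; dirn/=np.linalg.norm(dirn); s0,s1=s.min(),s.max(); mid=t+c_*b+dirn*((s0+s1)/2)
    o=mid-26*dirn; print('pin len',s1-s0,'origin',o.round(1),'ang',np.degrees(np.arctan2(dirn[1],dirn[0])).round(2)); return o,dirn
E
python3 - <<'E'
from h import *
d=cam('wrist'); o,v=pin(d,(320,420,-290,-150),25,1)
for uv,z in [((317.5,140),6),((314,222),12),((313.5,272),12)]: print(ray(d,*uv,z)[:2])
y=np.degrees(np.arctan2(v[1],v[0])); plan((o[0],o[1],60,y),(o[0],o[1],4,y))
E
```

```text
pin len 85.33461602622707 origin [ 363.8 -235.4] ang 74.63
[ 382.07158123 -169.91018542]
[ 368.06131367 -218.40822371]
[ 359.73741333 -251.0002461 ]
(np.float64(363.80586882201817), np.float64(-235.44739769648265), 60, np.float64(74.62615728401556)) -> [ 0.27 -0.55  5.11] [ 0.003 -0.     0.033] rows 1.0
(np.float64(363.80586882201817), np.float64(-235.44739769648265), 4, np.float64(74.62615728401556)) -> [ 0.  -0.   5.6] [0. 0. 0.] rows 1.1
```

Request:
step_arm(commands=[0.27, -0.55, 4, 0, 0, 0.033, 0.5, 0.27, -0.55, 8, 0, 0, 0.033, 0.5, 0.27, -0.55, 10.8, 0, 0, 0.033, 0.5, 0.27, -0.55, 10.8, 0, 0, 0.033, 0.5, 0.27, -0.55, 10.8, 0, 0, 0.033, 0.5])

```text
clock: 20.2
eef_pos: [362.7, -235.4, 2.7]
tool_rot: [3.14, -0.002, 1.301]
force: [-0.0, 0.1, 0.8]
width: 42.8
gripper_force: 0.0
```

Request:
step_arm(commands=[0, 0, 0, 0, 0, 0, 0.3, 0, 0, 0, 0, 0, 0, 0, 0, 0, 0, 0, 0, 0, 0, 0, 0, 0, 0, 0, 0, 0, 0, 0, 0, 0, 0, 0, 0, 0, 0, 0, 0, 0, 0, 0])

```text
clock: 20.8
eef_pos: [362.4, -236.8, 3.7]
tool_rot: [3.138, 0.0, 1.299]
force: [-0.9, 0.3, 7.9]
width: 10.2
gripper_force: 58.8
```

Request:
step_arm(commands=[0, 0, -4, 0, 0, 0, 0, 0, 0, -8, 0, 0, 0, 0, 0, 0, -12, 0, 0, 0, 0, 0, 0, -16, 0, 0, 0, 0, 0, 0, -16, 0, 0, 0, 0, 0, 0, -16, 0, 0, 0, 0])

```text
clock: 21.4
eef_pos: [361.3, -237.2, 163.4]
tool_rot: [3.139, 0.001, 1.298]
force: [0.2, 0.1, -1.7]
width: 10.2
gripper_force: 59.2
```

```bash
cat >> h.py <<'E'
def heldpin(d,zmin):
    """held pin in the tool frame: stem tip and axis"""
    s=ctrl.read_state(); r=R.from_euler('xyz',s['tool_rot']); P=cloud(d); q=P[P[...,2]>zmin]; q=r.inv().apply(q-s['eef_pos'])
    m=(abs(q[:,1])<9)&(q[:,0]>19)&(q[:,0]<90)&(q[:,2]>-30)&(q[:,2]<15); q=q[m]; print('n',len(q),'tip x',np.percentile(q[:,0],99.5).round(1))
    for a in range(20,72,8):
        w=q[(q[:,0]>=a)&(q[:,0]<a+8)]
        if len(w)>10: print(a+4,'y',((w[:,1].min()+w[:,1].max())/2).round(2),'ymean',w[:,1].mean().round(2),'top z',np.percentile(w[:,2],10).round(2),len(w))
E
python3 - <<'E'
from h import *
d=cam('wrist'); save(d,'w12.png'); s=ctrl.read_state(); print(s['eef_pos'],s['width'])
heldpin(d,s['eef_pos'][2]-25)
E
```

```text
[ 360.60159471 -236.75914057  162.37471049] 9.704578783661647
n 2862 tip x 69.6
24 y -0.37 ymean -0.39 top z -6.89 415
32 y -0.38 ymean -0.37 top z -6.9 461
40 y -0.37 ymean -0.35 top z -6.92 476
48 y -0.36 ymean -0.38 top z -6.8 486
56 y -0.37 ymean -0.35 top z -6.88 505
64 y -0.35 ymean -0.28 top z -6.22 415
72 y -0.17 ymean -0.19 top z -4.67 60
```

```bash
python3 - <<'E'
from h import *
plan((653,-193,160,93.3),(653,-193,56.1,93.3))
E
```

```text
(653, -193, 160, 93.3) -> [12.07 26.99  0.23] [-0.     0.001 -0.33 ] rows 5.9
(653, -193, 56.1, 93.3) -> [ 0.   -0.   10.39] [0. 0. 0.] rows 2.1
```

Request:
step_arm(commands=[12.1, 27, 0.2, 0, 0, -0.33, 0, 12.1, 27, 0.2, 0, 0, -0.33, 0, 12.1, 27, 0.2, 0, 0, -0.33, 0, 12.1, 27, 0.2, 0, 0, -0.33, 0, 12.1, 27, 0.2, 0, 0, -0.33, 0, 12.1, 27, 0.2, 0, 0, -0.33, 0, 12.1, 27, 0.2, 0, 0, -0.33, 0, 12.1, 27, 0.2, 0, 0, -0.33, 0, 12.1, 27, 0.2, 0, 0, -0.33, 0])

```text
clock: 22.35
eef_pos: [651.9, -192.3, 158.5]
tool_rot: [-3.138, 0.0, 1.63]
force: [0.5, -0.4, -1.1]
width: 10.1
gripper_force: 59.3
```

Request:
step_arm(commands=[0, 0, 4, 0, 0, 0, 0, 0, 0, 8, 0, 0, 0, 0, 0, 0, 10.4, 0, 0, 0, 0, 0, 0, 10.4, 0, 0, 0, 0, 0, 0, 10.4, 0, 0, 0, 0, 0, 0, 10.4, 0, 0, 0, 0])

```text
clock: 22.95
eef_pos: [654.9, -192.5, 58.4]
tool_rot: [3.139, 0.001, 1.629]
force: [0.0, 0.2, -1.4]
width: 10.1
gripper_force: 59.3
```

```bash
cat >> h.py <<'E'
def ears(d,U,s):
    """in the tool frame: highest-line (axis) of ear/knuckle barrels from depth; s=+1 left, -1 right"""
    st=ctrl.read_state(); r=R.from_euler('xyz',st['tool_rot']); P=cloud(d).reshape(-1,3); P=P[~np.isnan(P[:,0])]
    a=.0576; M=np.array([[np.cos(a),-np.sin(a)],[np.sin(a),np.cos(a)]]); l=np.c_[(P[:,:2]-U)@M,P[:,2]]
    from scipy.optimize import least_squares
    for nm,lo,hi in [('outer',114,122),('kn',97,107),('inner',82,90)]:
        m=(l[:,1]*s>lo)&(l[:,1]*s<hi)&(abs(l[:,0]-68)<12)&(l[:,2]>60)&(l[:,2]<73); q=l[m]
        if len(q)<15: print(nm,len(q)); continue
        f=least_squares(lambda p: np.hypot(q[:,0]-p[0],q[:,2]-p[1])-10,[68,59],loss='soft_l1')
        print(nm,len(q),'unit x,z',f.x.round(2),'rms',np.sqrt(np.mean(f.fun**2)).round(2))
E
python3 - <<'E'
from h import *
d=cam('wrist'); save(d,'w13.png'); s=ctrl.read_state(); e=s['eef_pos']; print(e,s['tool_rot'])
heldpin(d,40)
U=np.array([572,9.4]); ears(d,U,-1)
a=.0576; M=np.array([[np.cos(a),-np.sin(a)],[np.sin(a),np.cos(a)]]); print('TCP in unit',(e[:2]-U)@M)
P=cloud(d).reshape(-1,3); l=np.c_[(P[:,:2]-U)@M,P[:,2]]; m=(abs(l[:,0]-68)<8)&(l[:,2]>62)&(l[:,2]<72)&(l[:,1]<-100)&(l[:,1]>-135); print('outer ear y',np.percentile(l[m][:,1],[1,99]))
m=(abs(l[:,0]-68)<4)&(l[:,2]>57)&(l[:,1]<-125)&(l[:,1]>-180);q=l[m]; 
for y in range(-175,-125,10):
    w=q[(q[:,1]>y)&(q[:,1]<y+10)]
    if len(w)>5: print('pin unit y',y+5,'x',w[:,0].min().round(2),w[:,0].max().round(2),'top',np.percentile(w[:,2],90).round(2))
E
```

```text
[ 655.05076642 -192.41544789   58.52193035] [3.13841779e+00 8.08767070e-04 1.62934348e+00]
n 4220 tip x 89.9
24 y -1.11 ymean -1.08 top z -5.7 418
32 y -0.9 ymean -0.93 top z -5.77 456
40 y -0.9 ymean -0.9 top z -5.64 470
48 y -0.9 ymean -0.88 top z -5.74 489
56 y -0.9 ymean -0.87 top z -5.75 506
64 y -0.9 ymean -0.83 top z -5.26 418
72 y -0.89 ymean -0.78 top z -3.74 85
outer 1491 unit x,z [67.67 58.15] rms 0.56
kn 2361 unit x,z [66.25 58.55] rms 1.0
inner 0
TCP in unit [  71.29489031 -206.26183221]
outer ear y [-122.98755944 -100.17938706]
pin unit y -170 x 66.39 72.0 top 64.33
pin unit y -160 x 66.45 71.98 top 64.34
pin unit y -150 x 66.53 71.95 top 64.34
pin unit y -140 x 66.6 71.91 top 63.6
```

Request:
step_arm(commands=[0, -0.27, 0.21, 0, 0, 0, 0, 0, -0.27, 0.21, 0, 0, 0, 0, 0, -0.27, 0.21, 0, 0, 0, 0, 0, -0.27, 0.21, 0, 0, 0, 0])

```text
clock: 23.4
eef_pos: [651.4, -192.3, 54.4]
tool_rot: [3.141, 0.0, 1.63]
force: [0.4, 0.3, -1.3]
width: 10.0
gripper_force: 59.3
```

```bash
cat >> h.py <<'E'
def rel(U,s):
    """pin axis vs outer ear axis, in unit frame, both from one picture"""
    from scipy.optimize import least_squares
    d=cam('wrist'); P=cloud(d).reshape(-1,3); P=P[~np.isnan(P[:,0])]
    a=.0576; M=np.array([[np.cos(a),-np.sin(a)],[np.sin(a),np.cos(a)]]); l=np.c_[(P[:,:2]-U)@M,P[:,2]]
    def fit(lo,hi,rad,zlo,x0=68,w=14):
        m=(l[:,1]*s>lo)&(l[:,1]*s<hi)&(abs(l[:,0]-x0)<w)&(l[:,2]>zlo)&(l[:,2]<73); q=l[m]
        if len(q)<15: return None
        f=least_squares(lambda p: np.hypot(q[:,0]-p[0],q[:,2]-p[1])-rad,[x0,59],loss='soft_l1',f_scale=.3); return f.x.round(2)
    e=fit(114,122,10,61); print('ear',e,'knuckle',fit(97,107,10,61))
    for lo,hi in [(134,144),(144,154),(154,164)]: print('pin',lo,fit(lo,hi,4,56))
    m=(abs(l[:,0]-68)<5)&(l[:,2]>56)&(l[:,1]*s>124)&(l[:,1]*s<200); print('tip y',np.percentile(l[m][:,1]*s,.5).round(1))
    st=ctrl.read_state(); print(st['eef_pos'],st['force'],(st['eef_pos'][:2]-U)@M)
E
python3 - <<'E'
from h import *
rel(np.array([572,9.4]),-1)
E
```

```text
ear [67.68 58.16] knuckle [65.86 58.63]
pin 134 [67.16 61.78]
pin 144 [66.84 55.83]
pin 154 [66.84 55.86]
tip y 136.6
[ 651.36071997 -192.25266334   54.32680355] [-0.21798417  0.1789251  -1.24603686] [  67.62033472 -205.88688846]
```

Request:
step_arm(commands=[0, 0.085, -0.23, 0, 0, 0, 0, 0, 0.085, -0.23, 0, 0, 0, 0, 0, 0.085, -0.23, 0, 0, 0, 0, 0, 0.085, -0.23, 0, 0, 0, 0, 0, 0.085, -0.23, 0, 0, 0, 0, 0, 0.085, -0.23, 0, 0, 0, 0, 0, 0.085, -0.23, 0, 0, 0, 0])

```text
clock: 24.15
eef_pos: [652.1, -192.2, 56.4]
tool_rot: [-3.142, 0.0, 1.63]
force: [-0.5, -0.1, -0.1]
width: 10.1
gripper_force: 59.3
```

```bash
python3 - <<'E'
from h import *
rel(np.array([572,9.4]),-1)
E
```

```text
ear [67.71 58.19] knuckle [65.94 58.66]
pin 134 [67.66 56.55]
pin 144 [67.56 57.91]
pin 154 [67.56 57.88]
tip y 136.4
[ 652.09674746 -192.17317601   56.47690621] [ 0.59106043  0.33366144 -1.26216234] [  68.3597175 -205.8499047]
```

Request:
step_arm(commands=[0.8, 0.01, -0.02, 0, 0, 0, 0, 1.6, 0.01, -0.02, 0, 0, 0, 0, 2.2, 0.01, -0.02, 0, 0, 0, 0, 2.8, 0.01, -0.02, 0, 0, 0, 0, 2.8, 0.01, -0.02, 0, 0, 0, 0])

```text
clock: 24.7
eef_pos: [650.7, -162.3, 56.9]
tool_rot: [3.141, -0.001, 1.632]
force: [-0.0, 0.2, -0.3]
width: 10.0
gripper_force: 59.3
```

Request:
step_arm(commands=[0.4, 0, 0, 0, 0, 0, 0, 0.8, 0, 0, 0, 0, 0, 0, 1.2, 0, 0, 0, 0, 0, 0, 1.6, 0, 0, 0, 0, 0, 0, 1.6, 0, 0, 0, 0, 0, 0])

```text
clock: 25.2
eef_pos: [649.7, -147.2, 56.8]
tool_rot: [3.141, -0.001, 1.631]
force: [-0.1, -1.4, -1.0]
width: 9.8
gripper_force: 59.3
```

```bash
python3 - <<'E'
from h import *
d=cam('wrist'); ears(d,np.array([572,9.4]),-1); heldpin(d,45)
U=np.array([572,9.4]);a=.0576; M=np.array([[np.cos(a),-np.sin(a)],[np.sin(a),np.cos(a)]]); s=ctrl.read_state(); print((s['eef_pos'][:2]-U)@M,s['eef_pos'],s['force'],s['tool_rot'])
E
```

```text
outer 1163 unit x,z [67.7  58.15] rms 0.53
kn 1778 unit x,z [66.23 58.52] rms 0.97
inner 1416 unit x,z [67.72 58.17] rms 0.54
n 6787 tip x 80.1
24 y -0.96 ymean -0.95 top z -5.88 411
32 y -0.76 ymean -0.78 top z -5.96 452
40 y 0.04 ymean -0.24 top z -11.54 795
48 y 0.03 ymean -0.27 top z -11.26 998
56 y -0.16 ymean -0.44 top z -11.6 1148
64 y -0.1 ymean -0.41 top z -11.56 1044
72 y -0.07 ymean -0.22 top z -11.59 1064
[  68.49005312 -161.38018552] [ 649.66682725 -147.76970319   56.77476611] [-1.01040193 -0.00769322 -0.44505387] [ 3.14145514e+00 -1.88601591e-04  1.63047745e+00]
```

Request:
step_arm(commands=[0.4, 0, 0, 0, 0, 0, 0, 0.8, 0, 0, 0, 0, 0, 0, 1.2, 0, 0, 0, 0, 0, 0, 1.6, 0, 0, 0, 0, 0, 0, 1.9, 0, 0, 0, 0, 0, 0, 1.9, 0, 0, 0, 0, 0, 0, 1.9, 0, 0, 0, 0, 0, 0])

```text
clock: 25.95
eef_pos: [648.5, -129.3, 56.7]
tool_rot: [3.142, 0.0, 1.63]
force: [-0.3, -0.6, -0.8]
width: 9.8
gripper_force: 59.3
```

```bash
cat >> h.py <<'E'
def gap(U,s):
    d=cam('wrist'); P=cloud(d).reshape(-1,3); a=.0576; M=np.array([[np.cos(a),-np.sin(a)],[np.sin(a),np.cos(a)]]); l=np.c_[(P[:,:2]-U)@M,P[:,2]]
    m=(abs(l[:,0]-68)<2.5)&(l[:,1]*s>118)&(l[:,1]*s<150)&(l[:,2]>50)
    for y in range(119,146,2):
        w=l[m&(l[:,1]*s>=y)&(l[:,1]*s<y+2)]; print(y,len(w),np.percentile(w[:,2],[10,90]).round(1) if len(w)>3 else '',end='; ')
    st=ctrl.read_state(); print('\n',(st['eef_pos'][:2]-U)@M,st['eef_pos'],st['force'],st['width'])
E
python3 - <<'E'
from h import *
gap(np.array([572,9.4]),-1)
E
```

```text
119 71 [67.4 68.8]; 121 62 [67.  68.5]; 123 30 [63.1 64.6]; 125 72 [63.4 64.8]; 127 75 [63.4 64.9]; 129 1002 [133.9 144.3]; 131 601 [ 64.9 143.2]; 133 65 [63.4 64.9]; 135 71 [63.5 65. ]; 137 62 [63.6 64.7]; 139 68 [63.4 64.8]; 141 61 [63.4 64.7]; 143 63 [63.6 64.9]; 145 61 [63.4 64.7]; 
 [  68.40279583 -143.06859292] [ 648.52555008 -129.49350216   56.68206528] [-0.68069979  0.71413114 -1.00637501] 9.864722247214864
```

Request:
step_arm(commands=[0.15, 0, 0, 0, 0, 0, 0, 0.3, 0, 0, 0, 0, 0, 0, 0.45, 0, 0, 0, 0, 0, 0, 0.45, 0, 0, 0, 0, 0, 0, 0.45, 0, 0, 0, 0, 0, 0])

```text
clock: 26.5
eef_pos: [648.3, -128.1, 56.7]
tool_rot: [-3.141, 0.004, 1.628]
force: [0.6, -6.0, -1.4]
width: 10.1
gripper_force: 59.3
```

```bash
python3 - <<'E'
from h import *
gap(np.array([572,9.4]),-1)
E
```

```text
119 71 [67.3 68.8]; 121 58 [67.2 69. ]; 123 32 [63.4 64.7]; 125 64 [63.4 64.9]; 127 604 [ 65.3 144.6]; 129 989 [130.7 143.4]; 131 66 [63.3 64.7]; 133 63 [63.6 64.8]; 135 63 [63.4 65. ]; 137 61 [63.5 65. ]; 139 59 [63.3 64.9]; 141 67 [63.4 64.9]; 143 57 [63.4 64.9]; 145 61 [63.5 64.9]; 
 [  68.29391008 -141.63106199] [ 648.3340889  -128.06462362   56.67838073] [ 0.40097371 -6.3493366  -0.06091195] 9.458056509948984
```

Request:
step_arm(commands=[0.15, 0, 0, 0, 0, 0, 0, 0.3, 0, 0, 0, 0, 0, 0, 0.3, 0, 0, 0, 0, 0, 0, 0.3, 0, 0, 0, 0, 0, 0])

```text
clock: 26.95
eef_pos: [648.3, -128.0, 56.7]
tool_rot: [-3.141, 0.008, 1.626]
force: [1.5, -9.4, -0.2]
width: 9.8
gripper_force: 59.4
```

Request:
step_arm(commands=[0.15, 0, 0, 0, 0, 0, 0, 0.3, 0, 0, 0, 0, 0, 0, 0.3, 0, 0, 0, 0, 0, 0, 0.3, 0, 0, 0, 0, 0, 0])

```text
clock: 27.35
eef_pos: [648.2, -127.9, 56.8]
tool_rot: [-3.141, 0.012, 1.625]
force: [0.9, -13.6, 1.0]
width: 9.8
gripper_force: 59.4
```

```bash
python3 - <<'E'
from h import *
gap(np.array([572,9.4]),-1)
E
```

```text
119 74 [67.3 68.7]; 121 57 [67.2 68.5]; 123 27 [63.5 64.9]; 125 75 [63.4 65.2]; 127 1317 [133.7 144.1]; 129 269 [ 64.  141.1]; 131 64 [63.6 64.9]; 133 59 [63.6 64.9]; 135 63 [63.3 64.9]; 137 62 [63.6 64.8]; 139 66 [63.6 65. ]; 141 57 [63.7 65. ]; 143 64 [63.8 65.3]; 145 55 [63.9 64.9]; 
 [  68.21776277 -141.47423139] [ 648.24903942 -127.91243677   56.78382328] [  1.908848   -13.92359836   0.76710741] 9.869937132158292
```

```bash
cat >> h.py <<'E'
def tip(U,s):
    d=cam('wrist'); P=cloud(d).reshape(-1,3); a=.0576; M=np.array([[np.cos(a),-np.sin(a)],[np.sin(a),np.cos(a)]]); l=np.c_[(P[:,:2]-U)@M,P[:,2]]
    m=(abs(l[:,0]-68)<4)&(l[:,2]>52)
    for y in range(60,96,2):
        w=l[m&(l[:,1]*s>=y)&(l[:,1]*s<y+2)]; print(y,len(w),np.percentile(w[:,2],[5,95]).round(1) if len(w)>3 else '',end='; ')
    print()
E
python3 - <<'E'
from h import *
tip(np.array([572,9.4]),-1)
E
```

```text
60 0 ; 62 0 ; 64 0 ; 66 0 ; 68 0 ; 70 33 [57.4 59.9]; 72 65 [57.5 60.1]; 74 87 [57.9 60.8]; 76 104 [58.3 61.6]; 78 120 [58.5 61.8]; 80 176 [59.5 68. ]; 82 147 [66.4 69. ]; 84 143 [66.8 68.8]; 86 144 [66.6 69.1]; 88 140 [66.8 68.8]; 90 70 [60.8 69. ]; 92 114 [59.3 62.4]; 94 192 [59.1 67.7];
```

The tip is at y −71, so the right pin is fully home. I'll relax the push, release, lift, and go to the left pin.

Request:
step_arm(commands=[-0.8, 0, 0, 0, 0, 0, 0, -0.8, 0, 0, 0, 0, 0, 0, -0.8, 0, 0, 0, 0, 0, 0.3, -0.8, 0, 0, 0, 0, 0, 0.4, -0.8, 0, 0, 0, 0, 0, 0.4, -0.8, 0, 0, 0, 0, 0, 0.4])

```text
clock: 28.05
eef_pos: [648.4, -125.7, 56.7]
tool_rot: [3.141, -0.001, 1.631]
force: [0.2, 0.1, -0.7]
width: 34.2
gripper_force: 0.0
```

Request:
step_arm(commands=[0, 0, -5, 0, 0, 0, 0.4, 0, 0, -10, 0, 0, 0, 0.5, 0, 0, -15, 0, 0, 0, 1, 0, 0, -15, 0, 0, 0, 1, 0, 0, -15, 0, 0, 0, 1])

```text
clock: 28.55
eef_pos: [649.0, -126.5, 208.2]
tool_rot: [3.139, 0.001, 1.63]
force: [-0.6, -0.1, -1.5]
width: 83.9
gripper_force: 0.0
```

```bash
python3 - <<'E'
from h import *
U=np.array([572,9.4]); gap(U,-1); tip(U,-1)
plan((600,60,230,93.3),(376,251,200,98.5),(376,251,110,98.5))
E
```

```text
119 20 [66.8 68.6]; 121 15 [67.2 68.5]; 123 14 [62.4 64.1]; 125 81 [ 62.9 296.2]; 127 1363 [284.7 295.6]; 129 75 [ 62.9 287.1]; 131 15 [62.3 63.9]; 133 20 [61.5 63. ]; 135 17 [61.8 63.9]; 137 18 [61.4 62.7]; 139 19 [61.6 63. ]; 141 15 [61.2 63. ]; 143 17 [62.1 63.1]; 145 13 [61.2 62.5]; 
 [  67.93623081 -140.35589161] [ 647.90359361 -126.81215894  206.39948729] [-1.47774257 -0.51848307 -0.71922485] 85.47740672823147
60 0 ; 62 0 ; 64 0 ; 66 0 ; 68 0 ; 70 5 [59.9 62.8]; 72 15 [60.8 63.4]; 74 21 [60.2 63.3]; 76 25 [59.6 63.5]; 78 28 [61.4 63.8]; 80 32 [61.8 68.5]; 82 33 [67.  68.6]; 84 28 [67.3 69. ]; 86 28 [66.5 69.3]; 88 32 [66.7 68.4]; 90 29 [62.4 68.9]; 92 23 [59.9 63. ]; 94 43 [60.6 67.7]; 
(600, 60, 230, 93.3) -> [18.94 -3.63 -2.46] [-0.002  0.     0.002] rows 3.9
(376, 251, 200, 98.5) -> [ 20.36 -21.26   3.  ] [ 0.     0.    -0.091] rows 5.9
(376, 251, 110, 98.5) -> [-0. -0.  9.] [0. 0. 0.] rows 1.8
```

Request:
step_arm(commands=[18.9, -3.6, -2.5, 0, 0, 0, 1, 18.9, -3.6, -2.5, 0, 0, 0, 1, 18.9, -3.6, -2.5, 0, 0, 0, 1, 18.9, -3.6, -2.5, 0, 0, 0, 1, 18.9, -3.6, -2.5, 0, 0, 0, 1])

```text
clock: 29.15
eef_pos: [598.4, 68.7, 231.9]
tool_rot: [-3.14, -0.005, 1.642]
force: [1.0, -0.5, 0.8]
width: 85.3
gripper_force: 0.0
```

Request:
step_arm(commands=[20.4, -21.3, 12, 0, 0, -0.091, 0.8, 20.4, -21.3, 12, 0, 0, -0.091, 0.8, 20.4, -21.3, 12, 0, 0, -0.091, 0.8, 20.4, -21.3, 12, 0, 0, -0.091, 0.6, 20.4, -21.3, 12, 0, 0, -0.091, 0.5, 20.4, -21.3, 12, 0, 0, -0.091, 0.5, 20.4, -21.3, 12, 0, 0, -0.091, 0.5, 20.4, -21.3, 12, 0, 0, -0.091, 0.5, 20.4, -21.3, 12, 0, 0, -0.091, 0.5, 20.4, -21.3, 12, 0, 0, -0.091, 0.5])

```text
clock: 30.15
eef_pos: [377.8, 249.6, 111.4]
tool_rot: [-3.141, 0.001, 1.718]
force: [0.1, -0.8, 0.7]
width: 42.8
gripper_force: 0.0
```

```bash
python3 - <<'E'
from h import *
d=cam('wrist'); s=ctrl.read_state(); print(s['eef_pos'],s['tool_rot'])
comp(cloud(d),4,25,(300,460,150,330),60)
o,v=pin(d,(340,430,160,300),25,-1)
y=np.degrees(np.arctan2(-v[1],-v[0])); plan((o[0],o[1],60,y),(o[0],o[1],3,y))
E
```

```text
[377.85617377 249.63381785 111.54428731] [3.14140779e+00 5.34360658e-04 1.71772747e+00]
[228. 178.] 2653 rect [311.5 285.9] [12.1 88.5] 4.39 z [ 6.9 10.6 13.1]
[320. 281.] 1610 rect [380.5 219.1] [12.1 86.3] 8.27 z [ 7.  10.4 12.2]
pin len 86.28065472066012 origin [376.7 244.8] ang -81.66
(np.float64(376.7047031492687), np.float64(244.76745020383507), 60, np.float64(98.34469029492466)) -> [-0.46 -0.19  5.15] [0.    0.001 0.001] rows 1.0
(np.float64(376.7047031492687), np.float64(244.76745020383507), 3, np.float64(98.34469029492466)) -> [ 0.  -0.   5.7] [0. 0. 0.] rows 1.1
```

Request:
step_arm(commands=[-0.46, -0.15, 4, 0, 0, 0, 0.5, -0.46, -0.15, 8, 0, 0, 0, 0.5, -0.46, -0.15, 10.8, 0, 0, 0, 0.5, -0.46, -0.15, 10.8, 0, 0, 0, 0.5, -0.46, -0.15, 10.8, 0, 0, 0, 0.5])

```text
clock: 30.7
eef_pos: [376.3, 245.7, 4.0]
tool_rot: [3.142, 0.0, 1.72]
force: [0.4, -0.4, 0.2]
width: 42.6
gripper_force: 0.0
```

Request:
step_arm(commands=[0, 0, 0, 0, 0, 0, 0.3, 0, 0, 0, 0, 0, 0, 0, 0, 0, 0, 0, 0, 0, 0, 0, 0, 0, 0, 0, 0, 0, 0, 0, 0, 0, 0, 0, 0, 0, 0, 0, 0, 0, 0, 0])

```text
clock: 31.3
eef_pos: [376.9, 246.4, 5.2]
tool_rot: [3.139, -0.001, 1.72]
force: [-0.8, -0.7, 7.2]
width: 9.6
gripper_force: 58.7
```

Request:
step_arm(commands=[0, 0, -4, 0, 0, 0, 0, 0, 0, -8, 0, 0, 0, 0, 0, 0, -12, 0, 0, 0, 0, 0, 0, -16, 0, 0, 0, 0, 0, 0, -16, 0, 0, 0, 0, 0, 0, -16, 0, 0, 0, 0])

```text
clock: 31.9
eef_pos: [376.5, 245.7, 164.9]
tool_rot: [3.139, -0.0, 1.72]
force: [-0.9, -0.3, -0.5]
width: 9.6
gripper_force: 59.1
```

```bash
python3 - <<'E'
from h import *
s=ctrl.read_state(); print(s['eef_pos'],s['width'])
U=np.array([572,9.4]);a=.0576; M=np.array([[np.cos(a),-np.sin(a)],[np.sin(a),np.cos(a)]]); t=U+M@np.array([68.5,208]); print(t)
plan((t[0],t[1],160,93.3),(t[0],t[1],57,93.3))
E
```

```text
[376.53011059 245.65453712 164.8710475 ] 9.593960833639764
[628.41222194 220.99846695]
(np.float64(628.4122219381178), np.float64(220.99846695097895), 160, 93.3) -> [-6.17 24.54  0.56] [ 0.003 -0.     0.091] rows 5.1
(np.float64(628.4122219381178), np.float64(220.99846695097895), 57, 93.3) -> [ 0.  -0.  10.3] [0. 0. 0.] rows 2.1
```

Request:
step_arm(commands=[-6.2, 24.5, 0.6, 0, 0, 0.091, 0, -6.2, 24.5, 0.6, 0, 0, 0.091, 0, -6.2, 24.5, 0.6, 0, 0, 0.091, 0, -6.2, 24.5, 0.6, 0, 0, 0.091, 0, -6.2, 24.5, 0.6, 0, 0, 0.091, 0, -6.2, 24.5, 0.6, 0, 0, 0.091, 0, -6.2, 24.5, 0.6, 0, 0, 0.091, 0, -6.2, 24.5, 0.6, 0, 0, 0.091, 0])

```text
clock: 32.7
eef_pos: [625.1, 221.8, 156.4]
tool_rot: [-3.138, 0.001, 1.632]
force: [-1.0, 0.7, 0.4]
width: 9.6
gripper_force: 59.2
```

Request:
step_arm(commands=[0, 0, 4, 0, 0, 0, 0, 0, 0, 8, 0, 0, 0, 0, 0, 0, 10.2, 0, 0, 0, 0, 0, 0, 10.2, 0, 0, 0, 0, 0, 0, 10.2, 0, 0, 0, 0, 0, 0, 10.2, 0, 0, 0, 0, 0, 0, 10.2, 0, 0, 0, 0, 0, 0, 10.2, 0, 0, 0, 0, 0, 0, 10.2, 0, 0, 0, 0, 0, 0, 10.2, 0, 0, 0, 0])

```text
clock: 33.7
eef_pos: [627.5, 221.3, 56.1]
tool_rot: [3.141, -0.0, 1.63]
force: [1.2, -0.2, -0.3]
width: 9.8
gripper_force: 59.2
```

```bash
cat >> h.py <<'E'
def rear(U):
    d=cam('wrist'); P=cloud(d).reshape(-1,3); a=.0576; M=np.array([[np.cos(a),-np.sin(a)],[np.sin(a),np.cos(a)]]); l=np.c_[(P[:,:2]-U)@M,P[:,2]]
    st=ctrl.read_state(); e=(st['eef_pos'][:2]-U)@M; print('TCP unit',e.round(2),st['eef_pos'].round(1),st['force'].round(1),st['tool_rot'])
    for y in np.arange(e[1]+5,e[1]+24,2):
        w=l[(l[:,1]>=y)&(l[:,1]<y+2)&(abs(l[:,0]-68)<11)&(l[:,2]>52)&(l[:,2]<75)]
        if len(w)>5:
            top=np.percentile(w[:,2],80); t=w[w[:,2]>top-2]; print((y-e[1]).round(1),len(w),'x',t[:,0].min().round(1),t[:,0].max().round(1),'top',top.round(2))
    return d
E
python3 - <<'E'
from h import *
d=rear(np.array([572,9.4])); save(d,'w14.png')
E
```

```text
TCP unit [ 67.53 208.3 ] [627.4 221.2  55.9] [-0.4  1.  -0.3] [3.14134631e+00 3.78719280e-05 1.62962579e+00]
5.0 131 x 61.9 71.7 top 62.76
7.0 133 x 62.0 71.7 top 62.73
9.0 146 x 61.9 71.7 top 62.71
11.0 680 x 57.1 78.2 top 71.62
13.0 293 x 60.9 72.4 top 62.09
15.0 118 x 61.3 71.6 top 60.58
```

Request:
step_arm(commands=[0, 0.09, -0.13, 0, 0, 0, 0, 0, 0.09, -0.13, 0, 0, 0, 0, 0, 0.09, -0.13, 0, 0, 0, 0, 0, 0.09, -0.13, 0, 0, 0, 0, 0, 0.09, -0.13, 0, 0, 0, 0, 0, 0.09, -0.13, 0, 0, 0, 0])

```text
clock: 34.35
eef_pos: [628.2, 221.4, 57.0]
tool_rot: [-3.142, 0.0, 1.63]
force: [-0.8, 0.0, -0.8]
width: 9.6
gripper_force: 59.2
```

```bash
python3 - <<'E'
from h import *
d=rear(np.array([572,9.4]))
E
```

```text
TCP unit [ 68.32 208.42] [628.2 221.4  57. ] [-0.5 -0.8 -1.6] [-3.14158525e+00 -8.87242177e-06  1.62970880e+00]
5.0 131 x 62.7 72.4 top 63.66
7.0 145 x 62.6 72.4 top 63.59
9.0 133 x 62.6 72.4 top 63.55
11.0 679 x 57.1 78.9 top 71.55
13.0 343 x 61.6 73.1 top 62.78
15.0 74 x 62.4 72.7 top 61.19
```

Request:
step_arm(commands=[-0.8, 0.02, -0.05, 0, 0, 0, 0, -1.6, 0.02, -0.05, 0, 0, 0, 0, -2.1, 0.02, -0.05, 0, 0, 0, 0, -2.6, 0.02, -0.05, 0, 0, 0, 0, -3.0, 0.02, -0.05, 0, 0, 0, 0, -3.0, 0.02, -0.05, 0, 0, 0, 0])

```text
clock: 35.0
eef_pos: [630.4, 190.3, 57.4]
tool_rot: [-3.142, 0.001, 1.629]
force: [0.5, -0.8, -0.7]
width: 9.7
gripper_force: 59.2
```

Request:
step_arm(commands=[-0.4, 0, 0, 0, 0, 0, 0, -0.8, 0, 0, 0, 0, 0, 0, -1.2, 0, 0, 0, 0, 0, 0, -1.6, 0, 0, 0, 0, 0, 0, -1.6, 0, 0, 0, 0, 0, 0])

```text
clock: 35.5
eef_pos: [631.3, 174.3, 57.3]
tool_rot: [-3.141, 0.001, 1.629]
force: [0.1, -0.7, -0.1]
width: 9.8
gripper_force: 59.3
```

```bash
python3 - <<'E'
from h import *
d=rear(np.array([572,9.4]))
E
```

```text
TCP unit [ 68.68 161.85] [631.3 174.9  57.4] [ 0.7 -0.6 -0.4] [-3.14159125e+00  2.35905252e-04  1.62903426e+00]
5.0 138 x 63.1 72.8 top 64.12
7.0 141 x 63.0 72.8 top 64.12
9.0 139 x 58.3 78.4 top 63.88
11.0 661 x 57.0 79.0 top 71.56
13.0 371 x 62.0 73.5 top 62.94
```

Smooth so far, with no resistance. I'll continue to home.

Request:
step_arm(commands=[-0.4, 0, 0, 0, 0, 0, 0, -0.8, 0, 0, 0, 0, 0, 0, -1.2, 0, 0, 0, 0, 0, 0, -1.6, 0, 0, 0, 0, 0, 0, -1.9, 0, 0, 0, 0, 0, 0, -2.1, 0, 0, 0, 0, 0, 0, -2.1, 0, 0, 0, 0, 0, 0])

```text
clock: 36.25
eef_pos: [632.4, 155.1, 57.5]
tool_rot: [3.141, -0.001, 1.63]
force: [1.0, 1.3, -1.0]
width: 9.8
gripper_force: 59.2
```

Request:
step_arm(commands=[-0.2, 0, 0, 0, 0, 0, 0, -0.4, 0, 0, 0, 0, 0, 0, -0.6, 0, 0, 0, 0, 0, 0, -0.6, 0, 0, 0, 0, 0, 0, -0.6, 0, 0, 0, 0, 0, 0])

```text
clock: 36.75
eef_pos: [632.3, 154.9, 58.0]
tool_rot: [3.14, -0.009, 1.633]
force: [0.4, 10.0, -4.2]
width: 10.0
gripper_force: 58.9
```

```bash
python3 - <<'E'
from h import *
d=rear(np.array([572,9.4]))
E
```

```text
TCP unit [ 68.58 141.78] [632.3 154.9  57.9] [-0.5  9.6 -4.7] [ 3.13996276 -0.00929943  1.63317287]
5.0 130 x 62.9 72.7 top 64.68
7.0 144 x 62.9 72.7 top 64.6
9.0 130 x 62.9 72.6 top 64.69
11.0 630 x 57.1 78.9 top 71.9
13.0 287 x 61.8 73.3 top 64.05
15.0 134 x 62.6 72.5 top 62.47
```

Request:
step_arm(commands=[-0.2, 0, 0, 0, 0, 0, 0, -0.4, 0, 0, 0, 0, 0, 0, -0.4, 0, 0, 0, 0, 0, 0, -0.4, 0, 0, 0, 0, 0, 0])

```text
clock: 37.2
eef_pos: [632.2, 154.8, 58.2]
tool_rot: [3.139, -0.015, 1.635]
force: [0.3, 14.7, -5.6]
width: 10.0
gripper_force: 58.7
```

Request:
step_arm(commands=[0.8, 0, 0, 0, 0, 0, 0, 0.8, 0, 0, 0, 0, 0, 0, 0.8, 0, 0, 0, 0, 0, 0.3, 0.8, 0, 0, 0, 0, 0, 0.4, 0.8, 0, 0, 0, 0, 0, 0.4, 0.8, 0, 0, 0, 0, 0, 0.4])

```text
clock: 37.8
eef_pos: [632.7, 151.2, 57.5]
tool_rot: [3.142, 0.001, 1.629]
force: [-0.8, -1.0, -0.2]
width: 33.9
gripper_force: 0.0
```

Request:
step_arm(commands=[0, 0, -5, 0, 0, 0, 0.4, 0, 0, -10, 0, 0, 0, 0.5, 0, 0, -15, 0, 0, 0, 1, -8, 0, -15, 0, 0, 0, 1, -13, 0, -15, 0, 0, 0, 1, -13, 0, -15, 0, 0, 0, 1, -13, 0, -15, 0, 0, 0, 1])

```text
clock: 38.5
eef_pos: [640.6, 14.2, 206.7]
tool_rot: [-3.141, 0.006, 1.62]
force: [-0.1, -0.1, -0.6]
width: 85.4
gripper_force: 0.0
```

```bash
cat >> h.py <<'E'
def prof(U,s,lo=60,hi=165):
    d=cam('wrist'); P=cloud(d).reshape(-1,3); a=.0576; M=np.array([[np.cos(a),-np.sin(a)],[np.sin(a),np.cos(a)]]); l=np.c_[(P[:,:2]-U)@M,P[:,2]]
    m=(abs(l[:,0]-68)<4)&(l[:,2]>52)&(l[:,2]<80)
    for y in range(lo,hi,2):
        w=l[m&(l[:,1]*s>=y)&(l[:,1]*s<y+2)]; print(y,len(w),np.percentile(w[:,2],[50])[0].round(1) if len(w)>3 else '',end='; ')
    print(); return d
E
python3 - <<'E'
from h import *
d=prof(np.array([572,9.4]),1); save(d,'w15.png'); s=ctrl.read_state(); print(s['eef_pos'],s['force'],s['qpos'])
E
```

```text
60 0 ; 62 0 ; 64 0 ; 66 0 ; 68 0 ; 70 5 61.5; 72 16 61.6; 74 21 61.7; 76 26 62.1; 78 29 62.3; 80 33 67.0; 82 36 67.5; 84 36 67.6; 86 36 68.0; 88 36 68.0; 90 32 66.6; 92 34 62.1; 94 47 67.0; 96 34 67.8; 98 41 67.4; 100 36 67.8; 102 36 67.8; 104 36 68.0; 106 37 67.9; 108 23 63.4; 110 33 61.2; 112 58 63.3; 114 37 68.2; 116 38 67.8; 118 43 67.6; 120 37 68.2; 122 23 66.8; 124 38 62.9; 126 34 62.9; 128 41 63.0; 130 40 62.6; 132 34 62.7; 134 36 62.7; 136 41 62.5; 138 35 62.2; 140 41 62.0; 142 41 62.3; 144 41 62.1; 146 36 61.9; 148 39 61.9; 150 42 61.7; 152 39 61.8; 154 40 61.6; 156 20 60.8; 158 0 ; 160 0 ; 162 0 ; 164 0 ; 
[640.32906362  18.53078346 207.1184621 ] [ 0.70437377  0.99267258 -0.8176061 ] [ 0.38387537  0.76257228 -0.82396329  1.55609582  0.60864597  1.09585652
 -0.5355029 ]
```

Left pin is home too (tip at 71, tail at 157). Next I'll measure the port and the probe from this view.

```bash
cat >> h.py <<'E'
def port(d,c,r=30,th=70):
    u,v=proj(d,[*c,75]); u,v=int(u),int(v); w=(max(0,u-r),max(0,v-r),u+r,v+r); print('win',w); return blob(d,w,th,75,inv=True)
E
python3 - <<'E'
from h import *
d=cam('wrist'); port(d,(538.3,107.6))
plan((500,60,200,50),(493.1,-99.3,150,3.3))
P=cloud(d); comp(P,70,85,(505,570,70,140),10)
E
```

```text
win (147, 73, 207, 133)
rect [539.1 107.1] [16.2 16.1] 86.91 circ [539.1 107.1] 8.5
(500, 60, 200, 50) -> [  4.62 -13.77   0.75] [-0.    -0.     0.755] rows 5.0
(493.1, -99.3, 150, 3.3) -> [-12.65   9.71   5.  ] [ 0.    -0.     0.815] rows 5.4
[178. 104.] 513 rect [537.8 107.5] [17.2 17.6] 47.78 z [71.2 74.  75.3]
[160. 151.] 69 rect [523.3  75.6] [ 3.  10.9] 0.72 z [70.5 71.7 73. ]
[169. 151.] 70 rect [529.2  75.9] [ 2.8 10.9] 1.99 z [70.6 71.5 72.8]
[178. 151.] 71 rect [535.4  75.9] [ 3.1 11.6] 4.27 z [70.4 71.7 73.2]
[186. 151.] 73 rect [542.   76.3] [ 3.8 11.5] 3.18 z [70.3 71.7 72.9]
[195. 152.] 71 rect [547.2  76.2] [ 2.9 12.3] 3.79 z [70.5 71.5 72.8]
```

Request:
step_arm(commands=[4.6, -13.8, 0.7, 0, 0, 0.755, 1, 4.6, -13.8, 0.7, 0, 0, 0.755, 1, 4.6, -13.8, 0.7, 0, 0, 0.755, 1, 4.6, -13.8, 0.7, 0, 0, 0.755, 1, 4.6, -13.8, 0.7, 0, 0, 0.755, 1, 4.6, -13.8, 0.7, 0, 0, 0.755, 1, 4.6, -13.8, 0.7, 0, 0, 0.755, 1])

```text
clock: 39.3
eef_pos: [499.6, 62.0, 200.8]
tool_rot: [3.141, -0.001, 0.88]
force: [-0.9, -0.5, 0.0]
width: 85.8
gripper_force: 0.0
```

Request:
step_arm(commands=[-12.6, 9.7, 5, 0, 0, 0.815, 0.8, -12.6, 9.7, 5, 0, 0, 0.815, 0.8, -12.6, 9.7, 5, 0, 0, 0.815, 0.6, -12.6, 9.7, 5, 0, 0, 0.815, 0.6, -12.6, 9.7, 5, 0, 0, 0.815, 0.6, -12.6, 9.7, 5, 0, 0, 0.815, 0.6, -12.6, 9.7, 5, 0, 0, 0.815, 0.6, -12.6, 9.7, 5, 0, 0, 0.815, 0.6, -12.6, 9.7, 5, 0, 0, 0.815, 0.6])

```text
clock: 40.2
eef_pos: [493.5, -97.9, 150.4]
tool_rot: [-3.141, -0.0, 0.063]
force: [0.4, -0.1, 0.6]
width: 51.1
gripper_force: 0.0
```

```bash
python3 - <<'E'
from h import *
d=cam('wrist'); s=ctrl.read_state(); print(s['eef_pos'],s['tool_rot'],s['width'],s['qpos'][6]); P=cloud(d)
comp(P,72,82,(460,530,-140,-60),20)
comp(P,58,72,(460,515,-60,60),20)
plan((493.1,-99.3,52,3.3))
E
```

```text
[493.42988048 -97.99453547 150.42927102] [-3.14120399e+00 -3.24974673e-05  6.19218359e-02] 51.122794257859844 -1.7174298281624767
[326. 260.] 846 rect [493.4 -98.7] [18.8 19.5] 14.47 z [74.4 76.5 77.7]
[184. 253.] 942 rect [488.4 -10.7] [25.7 14.1] 1.86 z [59.6 63.5 64.9]
(493.1, -99.3, 52, 3.3) -> [-0.04  0.13  9.84] [-0.    -0.     0.004] rows 2.0
```

Request:
step_arm(commands=[0, 0.08, 4, 0, 0, 0, 0.6, 0, 0.08, 7, 0, 0, 0, 0.6, 0, 0.08, 9.8, 0, 0, 0, 0.6, 0, 0.08, 9.8, 0, 0, 0, 0.6, 0, 0.08, 9.8, 0, 0, 0, 0.6])

```text
clock: 40.75
eef_pos: [493.4, -98.8, 52.6]
tool_rot: [-3.141, 0.001, 0.061]
force: [0.5, 0.2, -0.6]
width: 51.3
gripper_force: 0.0
```

Request:
step_arm(commands=[0, 0, 0, 0, 0, 0, 0.3, 0, 0, 0, 0, 0, 0, 0, 0, 0, 0, 0, 0, 0, 0, 0, 0, 0, 0, 0, 0, 0, 0, 0, 0, 0, 0, 0, 0, 0])

```text
invalid input
```

Request:
step_arm(commands=[0, 0, -2, 0, 0, 0, 0, 0, 0, -4, 0, 0, 0, 0, 0, 0, -8, 0, 0, 0, 0, 0, 0, -12, 0, 0, 0, 0, 0, 0, -15, 0, 0, 0, 0, 0, 0, -15, 0, 0, 0, 0, 0, 0, -15, 0, 0, 0, 0])

```text
clock: 41.45
eef_pos: [494.0, -99.5, 204.5]
tool_rot: [3.14, -0.004, 0.06]
force: [0.0, -0.1, -0.0]
width: 0.2
gripper_force: 0.0
```

```bash
python3 - <<'E'
from h import *
d=cam('wrist'); save(d,'w16.png'); s=ctrl.read_state(); e=s['eef_pos']; print(e,s['tool_rot'],s['width']); P=cloud(d)
r=R.from_euler('xyz',s['tool_rot']); q=r.inv().apply(P.reshape(-1,3)-e).reshape(P.shape)
m=(abs(q[...,0])<16)&(abs(q[...,1])<14)&(q[...,2]>-36)&(q[...,2]<-20)
w=q[m]; print(len(w),w.min(0),w.max(0),np.median(w,0))
m=(abs(q[...,0])<30)&(abs(q[...,1])<14)&(q[...,2]>12)&(q[...,2]<50); w=q[m]; print('stem',len(w), w.min(0) if len(w) else'', w.max(0) if len(w) else '')
plan((538.6,107.3,150,3.3))
E
```

```text
[493.20329274 -99.37405388 203.30914023] [ 3.14083023e+00 -1.10108119e-03  5.97110369e-02] 0.1886250352928775
1385 [  6.19121777 -13.99748279 -35.97597055] [ 12.11546804  12.40026171 -20.01194648] [ 10.92548744  -0.77450732 -27.12939701]
stem 0  
(538.6, 107.3, 150, 3.3) -> [  5.76 -20.36   5.32] [ 0.001 -0.001  0.002] rows 4.4
```

I miscounted that call, so the close was refused and the lift ran empty. I'll check that the probe still stands.

```bash
python3 - <<'E'
from h import *
d=cam('wrist'); P=cloud(d); s=ctrl.read_state(); print(s['eef_pos'])
comp(P,66,90,(455,515,-150,-50),20); comp(P,40,66,(455,515,-150,-50),20)
plan((493.3,-98.8,150,3.3))
E
```

```text
[492.81686645 -99.26396786 202.54178983]
[323. 238.] 614 rect [493.2 -98.6] [18.9 19.6] 48.03 z [70.4 76.4 77.8]
[322. 223.] 169 rect [498.1 -98.3] [10.4 20.2] 5.2 z [42.5 52.9 64.9]
(493.3, -98.8, 150, 3.3) -> [ 0.05 -0.04  5.25] [0.    0.    0.002] rows 1.1
```

Request:
step_arm(commands=[0, 0, 5.3, 0, 0, 0, 0.6, 0, 0, 5.3, 0, 0, 0, 0.6, 0, 0, 5.3, 0, 0, 0, 0.6, 0, 0, 5.3, 0, 0, 0, 0.6, 0, 0, 5.3, 0, 0, 0, 0.6, 0, 0, 5.3, 0, 0, 0, 0.6])

```text
clock: 42.15
eef_pos: [494.1, -99.3, 150.6]
tool_rot: [3.141, -0.002, 0.06]
force: [0.3, 0.5, 1.0]
width: 51.6
gripper_force: 0.0
```

```bash
python3 - <<'E'
from h import *
d=cam('wrist'); P=cloud(d); s=ctrl.read_state(); print(s['eef_pos'],s['width'])
comp(P,72,90,(455,515,-150,-50),20)
plan((493.3,-98.8,52,3.3))
E
```

```text
[493.99207098 -99.27409233 150.46776287] 51.37628700952792
[323. 261.] 841 rect [493.2 -98.8] [18.9 19.5] 48.72 z [74.5 76.4 77.7]
(493.3, -98.8, 52, 3.3) -> [-0.08 -0.06  9.85] [ 0.001 -0.002  0.002] rows 2.0
```

Request:
step_arm(commands=[-0.05, -0.03, 4, 0, 0, 0, 0.6, -0.05, -0.03, 7, 0, 0, 0, 0.6, -0.05, -0.03, 9.8, 0, 0, 0, 0.6, -0.05, -0.03, 9.8, 0, 0, 0, 0.6, -0.05, -0.03, 9.8, 0, 0, 0, 0.6])

```text
clock: 42.7
eef_pos: [493.1, -98.7, 52.0]
tool_rot: [-3.142, 0.0, 0.06]
force: [0.3, -0.3, 0.1]
width: 51.5
gripper_force: 0.0
```

Request:
step_arm(commands=[0, 0, 0, 0, 0, 0, 0.3, 0, 0, 0, 0, 0, 0, 0, 0, 0, 0, 0, 0, 0, 0, 0, 0, 0, 0, 0, 0, 0, 0, 0, 0, 0, 0, 0, 0, 0, 0, 0, 0, 0, 0, 0])

```text
clock: 43.3
eef_pos: [494.0, -99.2, 53.1]
tool_rot: [3.141, -0.003, 0.059]
force: [-0.1, -0.1, 7.5]
width: 18.2
gripper_force: 58.4
```

```bash
python3 - <<'E'
from h import *
s=ctrl.read_state(); print(s['eef_pos'],s['width'],s['gripper_force'])
E
```

```text
[493.96781218 -99.1545087   53.05201289] 18.205988565066317 58.35143208503723
```

Request:
step_arm(commands=[0, 0, -2, 0, 0, 0, 0, 0, 0, -4, 0, 0, 0, 0, 0, 0, -8, 0, 0, 0, 0, 0, 0, -12, 0, 0, 0, 0, 0, 0, -15, 0, 0, 0, 0, 0, 0, -15, 0, 0, 0, 0, 0, 0, -15, 0, 0, 0, 0])

```text
clock: 44.0
eef_pos: [493.0, -99.3, 202.5]
tool_rot: [3.141, -0.002, 0.059]
force: [0.3, 0.3, -0.8]
width: 18.0
gripper_force: 59.2
```

```bash
cat >> h.py <<'E'
def held(d):
    s=ctrl.read_state(); e=s['eef_pos']; print(e.round(1),s['tool_rot'].round(3),s['width'],s['force'].round(1)); P=cloud(d)
    r=R.from_euler('xyz',s['tool_rot']); q=r.inv().apply(P.reshape(-1,3)-e)
    m=(abs(q[:,0])<16)&(abs(q[:,1])<12)&(q[:,2]>-35)&(q[:,2]<-18); w=q[m]
    if len(w)>20:
        zt=np.percentile(w[:,2],30); t=w[w[:,2]<zt+3]; print('probe top z',zt.round(2),'x',t[:,0].min().round(2),t[:,0].max().round(2),'y',t[:,1].min().round(2),t[:,1].max().round(2),len(t))
    return q
E
python3 - <<'E'
from h import *
d=cam('wrist'); save(d,'w17.png'); held(d)
plan((538.6,107.3,150,3.3))
E
```

```text
[492.3 -99.2 201.5] [3.141 0.    0.059] 17.572132063342124 [0.  0.3 0.4]
probe top z -25.03 x -11.11 11.98 y -11.97 12.0 2878
(538.6, 107.3, 150, 3.3) -> [  5.85 -20.34   5.13] [0.    0.    0.002] rows 4.4
```

Request:
step_arm(commands=[5.9, -20.3, 0, 0, 0, 0, 0, 5.9, -20.3, 0, 0, 0, 0, 0, 5.9, -20.3, 0, 0, 0, 0, 0, 5.9, -20.3, 0, 0, 0, 0, 0, 5.9, -20.3, 0, 0, 0, 0, 0, 5.9, -20.3, 7, 0, 0, 0, 0, 5.9, -20.3, 7, 0, 0, 0, 0, 5.9, -20.3, 7, 0, 0, 0, 0, 5.9, -20.3, 7, 0, 0, 0, 0, 5.9, -20.3, 7, 0, 0, 0, 0])

```text
clock: 45.05
eef_pos: [540.4, 107.4, 132.4]
tool_rot: [-3.141, -0.002, 0.059]
force: [0.3, -1.2, -0.1]
width: 17.9
gripper_force: 59.2
```

```bash
python3 - <<'E'
from h import *
d=cam('wrist'); save(d,'w18.png'); q=held(d)
m=(abs(q[:,0])<25)&(abs(q[:,1])<8)&(q[:,2]>14)&(q[:,2]<46); w=q[m]; print('stem pts',len(w),w.min(0) if len(w) else '',w.max(0) if len(w) else '')
print('px port',proj(d,[538.6,107.3,75]))
e=ctrl.read_state()['eef_pos']; print('px stem tip est',proj(d,e-[0,0,43]), 'shoulder', proj(d,e-[0,0,17]))
x=cv2.resize(cv2.cvtColor(d['image'],cv2.COLOR_RGB2BGR)[120:420,170:470],(600,600)); cv2.imwrite('pics/w18c.png',x)
E
```

```text
[540.5 107.4 132.7] [-3.141e+00 -2.000e-03  5.900e-02] 17.73138764233417 [-0.1  0.6 -0. ]
probe top z -23.81 x -12.0 10.94 y -11.99 11.99 2959
stem pts 79 [ 0.69343546 -7.80077285 14.01202586] [ 9.10745666  7.53490755 42.29242712]
px port [324.22997284 273.3408423 ]
px stem tip est [324.47799278 279.00209593] shoulder [324.80006682 298.69582977]
```

View pics/w18c.png

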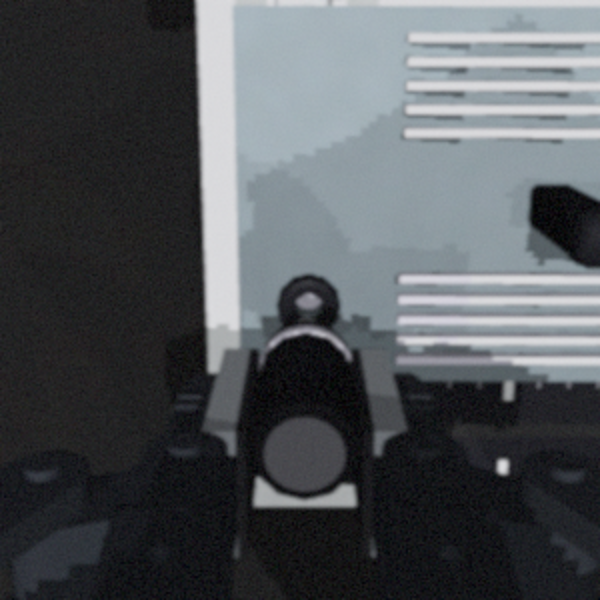

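The boss is at about (324,272) in the full picture, where I predicted, and the probe's top is at (322.5,347.5). Now I'll compare the two axes.

```bash
python3 - <<'E'
from h import *
d=cam('wrist'); s=ctrl.read_state(); e=s['eef_pos']; r=R.from_euler('xyz',s['tool_rot']); T=lambda p: r.inv().apply(p-e).round(2)
P=cloud(d); z=np.nanmedian(P[337:357,312:332,2]); print(e,'top z',z)
g=cv2.cvtColor(d['image'],cv2.COLOR_RGB2GRAY)
# probe top disc: contour of lighter disc
w=g[320:375,295:350]; m=(w>w[20:35,20:35].mean()*0.75).astype(np.uint8); n,l,st,c=cv2.connectedComponentsWithStats(m); k=l[27,27]; print('disc px',st[k],c[k]+[295,320])
x0,y0,ww,hh=st[k][:4]; print('disc centre tool',T(ray(d,295+x0+(ww-1)/2,320+y0+(hh-1)/2,z)))
# boss: dark contour
w=g[250:290,300:350]; col=g[250:275,324].astype(int); print(col); row=g[272,300:350].astype(int); print(row)
vt=250+np.argmin(np.diff(col)); print('boss far edge',vt,T(ray(d,324,vt+.5,75)))
a=300+np.argmin(np.diff(row[:25])); b=325+np.argmax(np.diff(row[25:])); print('sides',a,b,T(ray(d,a+.5,272,75)),T(ray(d,b+.5,272,75)))
E
```

```text
[540.55509481 107.32686041 132.7315136 ] top z 156.37187345066354
disc px [   7    9   41   37 1168] [321.79794521 346.77311644]
disc centre tool [ -0.87  -1.24 -23.64]
[142 142 138 140 139 137 128  87  34  28  50  62  51  45  34  35  88 160
 184 165 135 135 138 133 114]
[137 138 140 136 136 135 136 122  95  56  30  26  34  33  36  28  23  51
  92 110 130 137 136 135 138 139 136 129 117 101  72  40  30  32  43  32
  33  40  23  72 113 137 138 139 144 141 140 141 140 141]
boss far edge 257 [ 7.05 -0.18 57.75]
sides 308 338 [-1.23 -8.66 57.73] [-1.23  7.78 57.73]
```

Request:
step_arm(commands=[-0.07, 0.07, 0, 0, 0, 0, 0, -0.07, 0.07, 0.6, 0, 0, 0, 0, -0.07, 0.07, 1.1, 0, 0, 0, 0, -0.07, 0.07, 1.1, 0, 0, 0, 0, -0.07, 0.07, 1.1, 0, 0, 0, 0, -0.07, 0.07, 1.1, 0, 0, 0, 0])

```text
clock: 45.75
eef_pos: [539.0, 106.6, 120.4]
tool_rot: [-3.141, -0.0, 0.06]
force: [0.4, 0.3, -1.2]
width: 18.3
gripper_force: 59.2
```

Request:
step_arm(commands=[0, 0, 0.4, 0, 0, 0, 0, 0, 0, 0.8, 0, 0, 0, 0, 0, 0, 0.8, 0, 0, 0, 0, 0, 0, 0.8, 0, 0, 0, 0])

```text
clock: 46.15
eef_pos: [538.8, 106.5, 112.3]
tool_rot: [3.142, 0.0, 0.06]
force: [-1.0, -0.1, 0.4]
width: 17.9
gripper_force: 59.2
```

Request:
step_arm(commands=[0, 0, 0.4, 0, 0, 0, 0, 0, 0, 0.7, 0, 0, 0, 0, 0, 0, 0.7, 0, 0, 0, 0, 0, 0, 0.7, 0, 0, 0, 0])

```text
clock: 46.55
eef_pos: [538.9, 106.5, 105.3]
tool_rot: [3.142, 0.0, 0.06]
force: [0.5, 0.2, -0.1]
width: 18.1
gripper_force: 59.3
```

Request:
step_arm(commands=[0, 0, 0.5, 0, 0, 0, 0, 0, 0, 0.9, 0, 0, 0, 0, 0, 0, 1.3, 0, 0, 0, 0, 0, 0, 1.3, 0, 0, 0, 0, 0, 0, 1.3, 0, 0, 0, 0])

```text
clock: 47.05
eef_pos: [539.0, 106.5, 93.0]
tool_rot: [3.141, -0.0, 0.06]
force: [-1.0, -0.8, 8.5]
width: 18.4
gripper_force: 60.3
```

Request:
step_arm(commands=[0, 0, 0.2, 0, 0, 0, 0, 0, 0, 0.2, 0, 0, 0, 0, 0, 0, 0.2, 0, 0, 0, 0])

```text
clock: 47.35
eef_pos: [539.2, 106.5, 92.9]
tool_rot: [3.14, -0.001, 0.06]
force: [-6.0, -1.5, 23.2]
width: 18.1
gripper_force: 62.2
```

Request:
step_arm(commands=[0, 0, -0.2, 0, 0, 0, 0, 0, 0, -0.2, 0, 0, 0, 0, 0, 0, -0.2, 0, 0, 0, 0.4, 0, 0, -0.2, 0, 0, 0, 0.5, 0, 0, -0.2, 0, 0, 0, 0.5, 0, 0, -0.2, 0, 0, 0, 0.5])

```text
clock: 47.95
eef_pos: [538.8, 106.5, 92.1]
tool_rot: [3.142, 0.001, 0.06]
force: [-0.1, -0.2, 0.3]
width: 42.7
gripper_force: 0.0
```

Request:
step_arm(commands=[0, 0, -4, 0, 0, 0, 0.5, 0, 0, -8, 0, 0, 0, 0.5, 0, 0, -10, 0, 0, 0, 0.5, 0, 0, -10, 0, 0, 0, 0.5, 0, 0, -10, 0, 0, 0, 0.5])

```text
clock: 48.45
eef_pos: [538.8, 106.3, 192.3]
tool_rot: [3.141, -0.0, 0.06]
force: [-0.1, 0.8, -0.0]
width: 42.4
gripper_force: 0.0
```

```bash
python3 - <<'E'
from h import *
d=cam('wrist'); P=cloud(d); s=ctrl.read_state(); print(s['eef_pos'],s['width'])
comp(P,100,130,(505,570,70,140),20)
plan((488,-10.4,130,3.3))
E
```

```text
[538.26428043 106.09947001 191.5292655 ] 42.855124118524
[321. 257.] 969 rect [538.7 107.9] [19.2 19.1] 78.98 z [104.3 116.3 117.6]
(488, -10.4, 130, 3.3) -> [-5.7  11.33  6.17] [0.001 0.002 0.002] rows 2.8
```

Request:
step_arm(commands=[-5.7, 11.3, 0, 0, 0, 0, 0.5, -5.7, 11.3, 0, 0, 0, 0, 0.5, -5.7, 11.3, 0, 0, 0, 0, 0.5, -5.7, 11.3, 5, 0, 0, 0, 0.5, -5.7, 11.3, 6.2, 0, 0, 0, 0.5, -5.7, 11.3, 6.2, 0, 0, 0, 0.5, -5.7, 11.3, 6.2, 0, 0, 0, 0.5, -5.7, 11.3, 6.2, 0, 0, 0, 0.5])

```text
clock: 49.3
eef_pos: [489.9, -8.6, 131.5]
tool_rot: [-3.141, -0.002, 0.061]
force: [0.8, 0.2, 0.7]
width: 42.8
gripper_force: 0.0
```

```bash
python3 - <<'E'
from h import *
d=cam('wrist'); P=cloud(d); s=ctrl.read_state(); print(s['eef_pos'],s['width'])
comp(P,60,68,(465,512,-60,60),20)
prof(np.array([572,9.4]),-1); prof(np.array([572,9.4]),1)
t=cam('top'); comp(cloud(t),48,75,(600,680,-170,190),8)
E
```

```text
[489.89115877  -8.78701667 131.57546424] 42.79611914375318
[327. 266.] 1006 rect [488.5 -10.1] [25.5 13.8] 2.39 z [61.3 63.5 64.8]
60 0 ; 62 0 ; 64 0 ; 66 0 ; 68 0 ; 70 0 ; 72 0 ; 74 0 ; 76 0 ; 78 0 ; 80 0 ; 82 0 ; 84 0 ; 86 0 ; 88 0 ; 90 0 ; 92 0 ; 94 0 ; 96 0 ; 98 0 ; 100 0 ; 102 0 ; 104 0 ; 106 0 ; 108 0 ; 110 0 ; 112 0 ; 114 0 ; 116 0 ; 118 0 ; 120 0 ; 122 0 ; 124 0 ; 126 0 ; 128 0 ; 130 0 ; 132 0 ; 134 0 ; 136 0 ; 138 0 ; 140 0 ; 142 0 ; 144 0 ; 146 0 ; 148 0 ; 150 0 ; 152 0 ; 154 0 ; 156 0 ; 158 0 ; 160 0 ; 162 0 ; 164 0 ; 
60 0 ; 62 0 ; 64 0 ; 66 0 ; 68 0 ; 70 0 ; 72 0 ; 74 0 ; 76 0 ; 78 0 ; 80 0 ; 82 0 ; 84 0 ; 86 0 ; 88 0 ; 90 0 ; 92 0 ; 94 0 ; 96 0 ; 98 0 ; 100 0 ; 102 0 ; 104 0 ; 106 0 ; 108 0 ; 110 0 ; 112 0 ; 114 0 ; 116 0 ; 118 0 ; 120 0 ; 122 0 ; 124 0 ; 126 0 ; 128 0 ; 130 0 ; 132 0 ; 134 0 ; 136 0 ; 138 0 ; 140 0 ; 142 0 ; 144 0 ; 146 0 ; 148 0 ; 150 0 ; 152 0 ; 154 0 ; 156 0 ; 158 0 ; 160 0 ; 162 0 ; 164 0 ; 
[375. 193.] 192 rect [ 629.1 -109.1] [54.7 74.8] 5.15 z [56.  65.4 72.2]
[307. 199.] 330 rect [621.4  88.5] [157.3  43.1] 89.12 z [58.6 67.3 73.1]
```

Request:
step_arm(commands=[-0.1, 0.12, 4, 0, 0, 0, 0.5, -0.1, 0.12, 7, 0, 0, 0, 0.5, -0.1, 0.12, 8.2, 0, 0, 0, 0.5, -0.1, 0.12, 8.2, 0, 0, 0, 0.5, -0.1, 0.12, 8.2, 0, 0, 0, 0.5])

```text
clock: 50.0
eef_pos: [488.6, -10.6, 49.3]
tool_rot: [-3.142, -0.001, 0.06]
force: [0.2, 0.1, 0.0]
width: 42.7
gripper_force: 0.0
```

Request:
step_arm(commands=[0, 0, 0, 0, 0, 0, 0.3, 0, 0, 0, 0, 0, 0, 0, 0, 0, 0, 0, 0, 0, 0, 0, 0, 0, 0, 0, 0, 0, 0, 0, 0, 0, 0, 0, 0, 0, 0, 0, 0, 0, 0, 0])

```text
clock: 50.6
eef_pos: [488.8, -11.0, 49.8]
tool_rot: [3.141, -0.003, 0.059]
force: [-0.2, -0.4, 6.0]
width: 13.0
gripper_force: 58.8
```

```bash
python3 - <<'E'
from h import *
s=ctrl.read_state(); e=s['eef_pos']; print(e,s['width'],s['force'])
U=np.array([572,9.4]);a=.0576; M=np.array([[np.cos(a),-np.sin(a)],[np.sin(a),np.cos(a)]]); print((e[:2]-U)@M)
E
```

```text
[488.84756424 -10.96728062  49.81204853] 12.9738285945333 [-0.1891434  -0.39463868  5.96697721]
[-84.18704074 -15.54657079]
```

Request:
step_arm(commands=[0, -1, 0, 0, 0, 0, 0, 0, -2, 0, 0, 0, 0, 0, 0, -3, 0, 0, 0, 0, 0, 0, -4, 0, 0, 0, 0, 0, 0, -4.75, 0, 0, 0, 0, 0, 0, -4.75, 0, 0, 0, 0, 0, 0, -4.75, 0, 0, 0, 0, 0, 0, -4.75, 0, 0, 0, 0, 0])

```text
clock: 51.4
eef_pos: [486.1, 37.2, 49.8]
tool_rot: [-3.141, -0.003, 0.06]
force: [-1.1, 1.4, 6.9]
width: 12.0
gripper_force: 59.0
```

Request:
step_arm(commands=[0, 0, 0, 0, 0, 0, 0.3, 0, 0, 0, 0, 0, 0, 0.4, 0, 0, 0, 0, 0, 0, 0.4, 0, 0, -5, 0, 0, 0, 0.5, 0, 0, -8, 0, 0, 0, 0.5, 0, 0, -8, 0, 0, 0, 0.5, 0, 0, -8, 0, 0, 0, 0.5])

```text
clock: 52.1
eef_pos: [485.3, 36.1, 128.9]
tool_rot: [3.141, -0.001, 0.059]
force: [-0.4, -0.1, -0.1]
width: 42.5
gripper_force: 0.0
```

```bash
python3 - <<'E'
from h import *
d=cam('wrist'); save(d,'w19.png'); P=cloud(d); s=ctrl.read_state(); print(s['eef_pos'])
comp(P,60,68,(465,512,-60,80),20)
m=(P[...,2]>60)&(P[...,2]<68)&(abs(P[...,0]-487)<14)&(abs(P[...,1]-36)<14); q=P[m]; U=np.array([572,9.4]);a=.0576; M=np.array([[np.cos(a),-np.sin(a)],[np.sin(a),np.cos(a)]])
l=(q[:,:2]-U)@M; print('cap unit y',l[:,1].min(),l[:,1].max())
g=cv2.cvtColor(d['image'],cv2.COLOR_RGB2GRAY)
# brightness profile along the track either side of cap, z=36
for x in (-110,-106,-102,-99,-71,-68,-65):
    out=[]
    for y in range(20,48):
        p=U+M@np.array([x,y]); u,v=proj(d,[*p,35]).round().astype(int); out.append(int(g[v,u]) if 0<=v<480 and 0<=u<640 else -1)
    print(x,out)
E
```

```text
[484.64674847  36.0206085  128.16708865]
[320. 264.] 1016 rect [485.6  38.8] [25.3 13.3] 3.28 z [61.7 63.5 64.8]
cap unit y 27.619961972515398 40.9532267896788
-110 [160, 159, 161, 168, 168, 168, 153, 157, 170, 171, 172, 170, 170, 168, 172, 167, 167, 169, 165, 168, 170, 169, 169, 174, 168, 170, 171, 169]
-106 [32, 35, 36, 42, 37, 37, 48, 65, 102, 104, 107, 110, 109, 132, 168, 166, 130, 118, 120, 119, 107, 75, 56, 46, 47, 57, 57, 57]
-102 [17, 20, 21, 25, 36, 24, 38, 93, 115, 119, 130, 129, 136, 168, 212, 201, 139, 131, 130, 121, 117, 93, 71, 38, 43, 34, 47, 42]
-99 [36, 41, 36, 23, 33, 27, 36, 92, 116, 124, 128, 129, 142, 169, 212, 203, 140, 130, 129, 127, 119, 94, 70, 46, 38, 44, 49, 43]
-71 [31, 34, 39, 35, 28, 38, 35, 36, 33, 31, 52, 188, 220, 212, 121, 47, 35, 41, 40, 29, 37, 41, 39, 35, 40, 36, 31, 36]
-68 [39, 74, 116, 89, 35, 31, 39, 34, 36, 36, 78, 194, 219, 214, 120, 50, 30, 40, 35, 36, 39, 53, 108, 92, 32, 32, 36, 40]
-65 [39, 40, 35, 36, 36, 41, 46, 31, 40, 25, 57, 156, 179, 174, 87, 38, 30, 33, 39, 38, 32, 29, 34, 34, 35, 35, 35, 49]
```

The cap centre reads 2 mm past the white mark, both in the same picture. I'll regrip and nudge it back.

Request:
step_arm(commands=[0, 0, 4, 0, 0, 0, 0.5, 0, 0, 7.9, 0, 0, 0, 0.5, 0, 0, 7.9, 0, 0, 0, 0.5, 0, 0, 7.9, 0, 0, 0, 0.5, 0, 0, 7.9, 0, 0, 0, 0, 0, 0, 7.9, 0, 0, 0, 0, 0, 0, 7.9, 0, 0, 0, 0, 0, 0, 7.9, 0, 0, 0, 0, 0, 0, 7.9, 0, 0, 0, 0])

```text
clock: 53.05
eef_pos: [486.1, 36.7, 51.1]
tool_rot: [-3.141, -0.003, 0.059]
force: [-0.4, 0.7, 6.5]
width: 12.1
gripper_force: 59.1
```

```bash
cat >> h.py <<'E'
def cap():
    d=cam('wrist'); P=cloud(d); s=ctrl.read_state(); U=np.array([572,9.4]);a=.0576; M=np.array([[np.cos(a),-np.sin(a)],[np.sin(a),np.cos(a)]])
    l=np.c_[(P.reshape(-1,3)[:,:2]-U)@M,P[...,2].ravel()]; q=l[(l[:,2]>62)&(l[:,2]<67)&(l[:,0]>-96)&(l[:,0]<-74)&(abs(l[:,1]-32)<14)]
    print('TCP unit',(s['eef_pos'][:2]-U)@M,'cap y',q[:,1].min(),q[:,1].max(),'mid',(q[:,1].min()+q[:,1].max())/2,s['force'],s['width'])
    g=cv2.cvtColor(d['image'],cv2.COLOR_RGB2GRAY).astype(float); ys=np.arange(25,40,.25)
    w=np.array([[g[tuple(proj(d,[*(U+M@np.array([x,y])),35]).round().astype(int)[::-1])] for y in ys] for x in (-71,-69,-67,-66)]).mean(0); w=np.clip(w-100,0,None); print('mark',(w*ys).sum()/w.sum())
E
python3 - <<'E'
from h import *
cap()
E
```

```text
TCP unit [-84.13127321  32.17809604] cap y 18.140653514987566 45.95531571682808 mid 32.04798461590782 [-1.36036367  0.04459098  6.78008436] 12.49957616173906
mark 32.13525917926566
```

Request:
step_arm(commands=[0, 0.1, 0, 0, 0, 0, 0, 0, 0.18, 0, 0, 0, 0, 0, 0, 0.18, 0, 0, 0, 0, 0, 0, 0.18, 0, 0, 0, 0, 0, 0, 0.18, 0, 0, 0, 0, 0])

```text
clock: 53.6
eef_pos: [486.2, 35.2, 51.1]
tool_rot: [-3.141, -0.003, 0.06]
force: [-2.1, 0.7, 7.8]
width: 12.4
gripper_force: 59.2
```

Request:
step_arm(commands=[0, 0, 0, 0, 0, 0, 0.3, 0, 0, 0, 0, 0, 0, 0.4, 0, 0, 0, 0, 0, 0, 0.5, 0, 0, -5, 0, 0, 0, 0.5, 0, 0, -8, 0, 0, 0, 0.5, 0, 0, -8, 0, 0, 0, 0.5, 0, 0, -8, 0, 0, 0, 0.5])

```text
clock: 54.3
eef_pos: [485.5, 34.4, 130.0]
tool_rot: [3.141, -0.001, 0.059]
force: [-0.8, -0.3, -1.8]
width: 42.9
gripper_force: 0.0
```

```bash
python3 - <<'E'
from h import *
cap(); cap()
E
```

```text
TCP unit [-85.61972073  29.83700307] cap y 25.34898981916192 39.156087037905294 mid 32.252538428533605 [-0.85405753  0.33459654 -0.15439278] 43.077837627559504
mark 32.270270270270274
TCP unit [-86.00766367  29.92494764] cap y 25.346176641217795 39.06723579033021 mid 32.206706215774005 [-0.03930652 -0.36462172  0.30872193] 42.81237532179123
mark 32.28534541144599
```

Request:
step_arm(commands=[0, 0, -5, 0, 0, 0, 0.5, 0, 0, -10, 0, 0, 0, 0.5, 0, 0, -15, 0, 0, 0, 0.5, 0, 0, -15, 0, 0, 0, 0.5, 0, 0, -15, 0, 0, 0, 0.5])

```text
clock: 54.9
eef_pos: [485.1, 34.4, 279.4]
tool_rot: [3.141, -0.0, 0.059]
force: [-0.5, 0.0, -1.2]
width: 42.5
gripper_force: 0.0
```

```bash
python3 - <<'E'
from h import *
d=cam('wrist'); P=cloud(d); comp(P,105,130,(505,570,70,140),20)
for s in(1,-1):
    prof(np.array([572,9.4]),s,66,160)
print(ctrl.finish_job())
E
```

```text
[234. 156.] 567 rect [538.4 107.7] [19.2 19.4] 81.68 z [110.5 116.5 117.9]
66 0 ; 68 0 ; 70 0 ; 72 10 61.1; 74 17 61.8; 76 16 62.0; 78 24 62.6; 80 36 63.2; 82 27 67.8; 84 27 67.9; 86 24 68.0; 88 29 67.9; 90 12 67.6; 92 21 62.2; 94 42 64.0; 96 28 68.1; 98 24 67.9; 100 28 67.9; 102 24 68.1; 104 24 68.0; 106 24 67.9; 108 15 67.3; 110 17 61.3; 112 45 62.2; 114 29 68.1; 116 27 68.0; 118 28 67.9; 120 27 68.0; 122 13 67.6; 124 22 62.8; 126 25 63.1; 128 25 63.2; 130 23 62.9; 132 26 63.0; 134 22 62.3; 136 25 62.7; 138 24 62.5; 140 22 62.4; 142 24 62.1; 144 23 62.2; 146 24 62.0; 148 23 62.3; 150 22 62.0; 152 26 61.7; 154 28 62.2; 156 15 61.3; 158 0 ; 
66 0 ; 68 0 ; 70 5 60.6; 72 13 61.4; 74 19 61.6; 76 23 61.8; 78 24 62.3; 80 50 65.5; 82 28 67.6; 84 30 67.8; 86 24 67.7; 88 29 68.0; 90 4 64.8; 92 21 62.0; 94 50 65.9; 96 25 67.7; 98 27 67.9; 100 23 67.6; 102 28 67.7; 104 26 68.1; 106 27 67.8; 108 5 67.5; 110 12 61.9; 112 59 65.8; 114 24 67.6; 116 28 68.0; 118 26 68.1; 120 23 67.8; 122 4 66.8; 124 22 62.8; 126 26 63.0; 128 30 63.0; 130 24 62.9; 132 24 62.7; 134 26 62.5; 136 25 62.8; 138 25 62.2; 140 26 62.2; 142 22 62.3; 144 27 62.0; 146 30 61.8; 148 20 62.1; 150 25 61.8; 152 18 61.5; 154 26 61.1; 156 7 60.6; 158 0 ; 
the job is handed in; nothing more can be done
None
```

Job handed in at about 55 s: the one pink dish by the illuminator is nested (a second lay 0.95 m off, out of reach, and I left it), the hood is seated, both pins are home, the probe is fully down in its port, and the dimmer is at the white mark to within about 0.1 mm.

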